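Make up two lock-up kits in a letterpress shop

TASK

Make up the kits for two printing jobs, one thing to a compartment, left and right as seen from the robot. In the three-compartment tray put the longest wooden bar on the left, the block with the raised disc in the middle and the steel lock-up bar on the right; in the two-compartment tray put the ink tin on the left and the shortest wooden bar on the right. Set each thing flat and upright in the middle of its compartment, the bars along the compartment's length, let go of everything, and leave the middle-length bar where it lies.

Things in the scene. Friction and masses are not known exactly. Their poses are not given: they have to be found in the camera images.
- long_bar_mid (a point): One of three dark wooden spacing bars of plain rectangular section, 28 wide and 23 high, lying flat: the longest, 110 mm long. Point: its centre, half-way up (11.5 mm above its underside); x along its length, z up.
- short_bar_mid (a point): One of three dark wooden spacing bars of plain rectangular section, 28 wide and 23 high, lying flat: the shortest, 50 mm long. Point: its centre, half-way up (11.5 mm above its underside); x along its length, z up.
- middle_bar_mid (a point): One of three dark wooden spacing bars of plain rectangular section, 28 wide and 23 high, lying flat: the middle-length one, not wanted and to be left in place, 80 mm long. Point: its centre, half-way up (11.5 mm above its underside); x along its length, z up.
- ornament_mid (a point): Square dark wooden printing block, 46 x 46 mm and 20 high, with a paler wooden disc 38 mm across raised 4 mm on its top (24 mm in all). Point: its centre, 12 mm above its underside; x and y square to its sides, z up.
- lockup_mid (a point): Steel lock-up bar 76 mm long, 20 wide, 21 high, with three dark round key holes in its top. Point: its centre, 10.5 mm above its underside; x along its length, z up.
- tin_mid (a point): Closed round steel ink tin with a lid, standing upright, 52 mm across and 40 high (41 with the lid's rim). Point: its centre, 20 mm above its underside; z up.
- tray3: Fixed low metal tray, grey floor and bright walls, three equal compartments side by side, 268 mm (y) x 138 mm (x). Origin: centre of its underside, on the table; x points away from the robot (within 8 degrees), y to the robot's left. Floor top 4 mm, walls' tops 10 mm above the table; walls 4 mm thick. Compartments 84 mm wide (y), 130 mm long (x) inside, centred at x = 0, y = +88 mm (left), 0 (middle) and -88 mm (right).
- tray2: Fixed low metal tray, grey floor and bright walls, two equal compartments side by side, 180 mm (y) x 138 mm (x). Origin: centre of its underside, on the table; x points away from the robot (within 8 degrees), y to the robot's left. Floor top 4 mm, walls' tops 10 mm above the table; walls 4 mm thick. Compartments 84 mm wide (y), 130 mm long (x) inside, centred at x = 0, y = +44 mm (left) and -44 mm (right).
Mind the look-alikes: they are no part of the job. Leave any red or yellow look-alike of the part that bears ornament_mid alone.

How it is judged:
By the outcome, as a careful person would: the job done as asked, in the order asked, and still so for the second after the job is handed in, with the robot touching nothing.
It also fails if it takes over 126 s, if anything falls off the work surface, if the arm or the gripper's body presses on something with over 40 N, if the wrist force passes 120 N, or if a joint passes its speed limit or range.

ROBOT

A 6-joint arm with a two-finger parallel gripper is mounted at the origin on the work surface. World frame = base frame: x ahead of the robot, y to its left, z up, the work surface at z = 0. Lengths are in m, angles in degrees, forces in N, time in s.
With the tool pointing down it reaches from about 0.3 to 0.75 m from the base axis. Payload 8.5 kg.
Tool frame: the origin (TCP) lies at the very end of the fingers, on their centre line; the grasp point (between the pads) lies pinch_z behind it (pinch_z is the distance from the TCP to the grasp point, in m); z points along the fingers, y is the direction in which the jaws open and shut (so a half turn about z gives the same grasp; the last joint's range is limited). The gripper opens to 85 mm and grips with 20 to 120 N. Pads are 22 mm wide; open, the fingers measure 114 mm over their backs; the gripper's body (76 mm by 85 mm) begins 54 mm behind the grasp point. The pads swing forward as they close: fully open they stand 13 mm farther back than shut.
Start: joints at [-81.32, 21.807, 74.336, -0, 83.858, -12.336], TCP at [0.197, -0.513, 0.231] pointing down, gripper open.
Joint ranges: [-178.18, 178.18], [-50.72, 133.34], [12.68, 142.11], [-81.47, 261.47], [9.98, 163.14], [-165.26, 165.26]. Speed limits (degrees/s): [136.94, 136.94, 180, 180, 180, 180].

INTERFACE

Orientations are given as a 3x3 rotation matrix whose columns are the frame's x, y, z axes.
In Python, from rig import sense, get_image, get_calibration, hand_in, find_in, pinpoint, pinch_z gives the robot as it stands.
- The arm moves only by the tool send_rows, never from a script. Its argument "commands" is a list of rows, each an object of numbers: "tx", "ty", "tz": the shift along the tool's x, y, z in m; "wx", "wy", "wz": the turn, a rotation vector about the tool's x, y, z in degrees. A call has 1 to 12 rows; each row shifts and turns the commanded pose from where the row before left it, along the tool's axes as they then stand; what a row does not reach is not made up. A row lasts 1/12 s, in which the tool goes at most 41.7 mm and 7.16 degrees, less where a joint would pass 70% of its speed; a pose out of reach is approached as far as the arm can. A call with a gripper value outside its range is refused whole. "grip" is the finger opening in m, from 0 to 0.0854, set as the call begins (left out, the last holds). The fingers move at their own pace and stop on an object; "squeeze" is the grip in N (left out, the last holds). Time passes only in rows, so rows that do not move let the fingers close. It gives the time, the measured TCP pose, the force and the opening at its end, in the units of the state.
- sense(): the state, without advancing time (a new reading comes with each control period).
- get_image(name): name is "scene" or "top" or "wrist"; returns the picture (420x560x3 uint8, blue, green, red); there is no depth.
- get_calibration(name): a dict with "camera_matrix" (3x3 intrinsics, pixels), "pose" (4x4, takes a point from camera to world coordinates); the wrist camera has in their place "hand_eye" (4x4, takes a point from camera to tool coordinates, whose origin is the TCP and whose axes are the flange's). Camera axes: x right, y down, z forward; pixel columns grow to the right and rows downward; lengths in m; the calibration is good to about 2 mm. A picture is of the moment at which its call begins: read the wrist's pose just before it. get_calibration takes no time and is no camera call.
- hand_in(): hands the job in, once; it reports no verdict.
Trained networks look in the newest picture that a camera, given by its name, has taken for a name from the list of things; names that differ only in an ending like _2 or _b are one class to them, and where a whole thing is asked for, a point or a joint stands for the part that bears it (a point fixed in the world has none). Each returns a list of dicts, best first, with "score" (0 to 1); they miss things now and then, are a little off and sometimes report something else, mostly with a low value. They report only what shows in the picture. A call takes as long as a camera call. They do not tell look-alikes from the thing itself.
- find_in(camera, target): "rect" ([left, top, width, height] in pixels, round what is visible of it).
- pinpoint(camera, target): "at" ([column, row] in pixels: a listed point, or the origin of a listed thing).
The state is a dict: "time_s": time; "joint_positions": joint angles; "qd": joint speeds; "joint_efforts": joint torques, N m; "position": TCP position; "eef_rot": TCP orientation; "contact_force": force on the tool from outside, world axes, zero at the start; "wrist_torque": the same for the moment, N m; "opening": opening from 0.0 (shut) to 1.0 (fully open).
Only numpy, scipy, OpenCV 4.12 (cv2) and the standard library are available. Lean on these libraries where they do the work, as an engineer would, in place of code of your own. Each camera call takes 0.05 s, during which the arm holds its last target.

## Working session

There is one attempt and no reset: what is moved stays moved. The work goes in short steps, Python scripts to look and compute and a tool call to move; the robot and the scene stay as the last step left them, time stands still between calls to the robot, and variables do not carry over. Pictures are saved under pics/ and viewed, and the job is handed in when it is done.

Besides the shell and the picture viewer there is one more tool, called after "Request:" by a JSON object that holds its "method" and its "body", one argument or row to a line. send_rows: Moves the arm, as the interface text tells. Its arguments: {"type":"object","properties":{"commands":{"type":"array"},"grip":{"type":"number"},"squeeze":{"type":"number"}},"required":["commands"]}

```bash
mkdir -p pics; ls; python3 - <<'E'
from rig import *
import cv2,numpy as np
print(sense()); print(pinch_z)
for n in ["scene","top"]:
    cv2.imwrite(f"pics/{n}0.png",get_image(n)); 
    c=get_calibration(n);print(n,np.round(c["camera_matrix"],1),np.round(c["pose"],4))
    
print(get_calibration("wrist"))
E
```

```text
pics
{'time_s': 0.0, 'joint_positions': array([-8.13213688e+01,  2.18429515e+01,  7.43866761e+01,  6.57710100e-04,
        8.38574804e+01, -1.23349488e+01]), 'qd': array([ 0.05491199, -0.0129281 ,  0.00656396,  0.05798031,  0.02950135,
        0.06358901]), 'joint_efforts': array([-1.22624324e-04, -4.48459911e+01, -2.31272060e+01, -1.91115578e-04,
        4.85102821e-03,  1.74555572e-05]), 'position': array([ 0.19718598, -0.51311686,  0.23068208]), 'eef_rot': array([[ 9.33495942e-01,  3.58587896e-01, -2.18122056e-04],
       [ 3.58587805e-01, -9.33494790e-01,  1.50463705e-03],
       [ 3.35928832e-04, -1.48278849e-03, -9.99998844e-01]]), 'contact_force': array([0.01069755, 0.40184478, 0.10158818]), 'wrist_torque': array([ 0.04095589,  0.02463469, -0.03707276]), 'opening': 1.0039434623841637}
0.0187
scene [[471.4   0.  286.4]
 [  0.  471.4 214.8]
 [  0.    0.    1. ]] [[ 0.8706  0.4082 -0.2746  0.9272]
 [ 0.4918 -0.7112  0.5023 -0.6766]
 [ 0.0098 -0.5724 -0.8199  1.2121]
 [ 0.      0.      0.      1.    ]]
top [[381.8   0.  277.6]
 [  0.  381.8 206.5]
 [  0.    0.    1. ]] [[ 1.258e-01 -9.715e-01  2.010e-01  3.075e-01]
 [-9.921e-01 -1.231e-01  2.620e-02  2.380e-02]
 [-7.000e-04 -2.027e-01 -9.792e-01  9.796e-01]
 [ 0.000e+00  0.000e+00  0.000e+00  1.000e+00]]
{'camera_matrix': array([[290.33443177,   0.        , 281.48037642],
       [  0.        , 290.33443177, 211.729231  ],
       [  0.        ,   0.        ,   1.        ]]), 'hand_eye': array([[ 2.77414939e-04, -9.59915813e-01, -2.80288344e-01,
         7.17376745e-02],
       [ 9.99999166e-01,  6.19760049e-04, -1.13277191e-03,
         3.67577881e-04],
       [ 1.26107719e-03, -2.80287796e-01,  9.59915184e-01,
        -1.42431879e-01],
       [ 0.00000000e+00,  0.00000000e+00,  0.00000000e+00,
         1.00000000e+00]])}
```

View pics/top0.png

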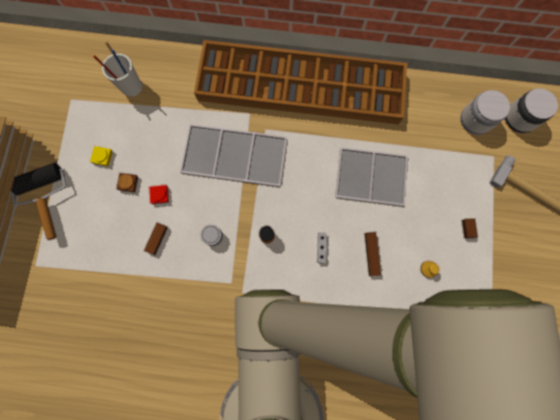

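View pics/scene0.png

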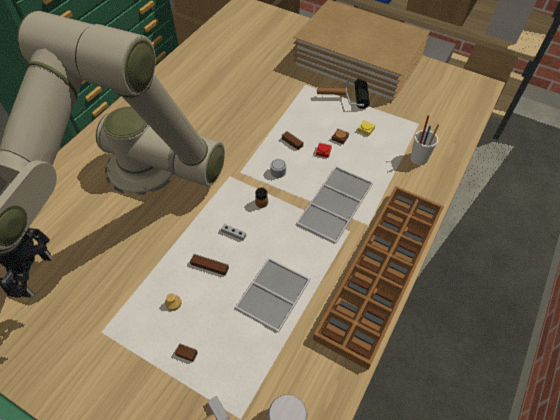

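```bash
cat > h.py <<'E'
from rig import *
import cv2,numpy as np
H=dict(long_bar_mid=.0115,short_bar_mid=.0115,middle_bar_mid=.0115,ornament_mid=.012,lockup_mid=.0105,tin_mid=.02,tray3=0.,tray2=0.)
def cam(n,st=None):
    c=get_calibration(n)
    if n!="wrist": return c["camera_matrix"],np.array(c["pose"])
    T=np.eye(4);T[:3,:3]=st["eef_rot"];T[:3,3]=st["position"]
    return c["camera_matrix"],T@c["hand_eye"]
def p2w(uv,z,K,P):
    r=P[:3,:3]@np.linalg.solve(K,[uv[0],uv[1],1.]); o=P[:3,3]
    return o+r*(z-o[2])/r[2]
def w2p(p,K,P):
    q=K@(P[:3,:3].T@(np.asarray(p)-P[:3,3])); return q[:2]/q[2]
E
python3 - <<'E'
from h import *
for n in ["top","scene"]:
    K,P=cam(n)
    for t in H:
        print(n,t,[(np.round(d["at"],1).tolist(),round(d["score"],2),np.round(p2w(d["at"],H[t],K,P)[:2],4).tolist()) for d in pinpoint(n,t)[:4]])
im=get_image("top")
cv2.imwrite("pics/c1.png",cv2.resize(im[120:290,30:260],None,fx=3.4,fy=3.4,interpolation=cv2.INTER_CUBIC))
cv2.imwrite("pics/c2.png",cv2.resize(im[120:290,250:500],None,fx=3.2,fy=3.2,interpolation=cv2.INTER_CUBIC))
print(sense()["time_s"])
E
```

```text
top long_bar_mid [([373.2, 254.4], 0.68, [0.414, -0.2052])]
top short_bar_mid [([467.3, 226.6], 0.73, [0.515, -0.4388])]
top middle_bar_mid [([155.5, 240.8], 0.59, [0.3787, 0.3464])]
top ornament_mid [([128.0, 180.1], 0.95, [0.5268, 0.4483]), ([102.2, 157.8], 0.89, [0.5785, 0.5289]), ([159.9, 192.6], 0.76, [0.5041, 0.3588]), ([368.9, 176.2], 0.52, [0.6169, -0.1784])]
top lockup_mid [([319.4, 245.8], 0.83, [0.4186, -0.0683])]
top tin_mid [([370.6, 254.5], 0.44, [0.412, -0.1967])]
top tray3 [([370.1, 178.7], 0.88, [0.6143, -0.1846]), ([233.3, 154.9], 0.68, [0.6343, 0.1863])]
top tray2 [([370.1, 178.7], 0.88, [0.6143, -0.1846]), ([233.3, 154.9], 0.68, [0.6343, 0.1863])]
scene long_bar_mid [([210.0, 261.1], 0.59, [0.4134, -0.1942]), ([336.6, 199.2], 0.48, [0.634, 0.1911])]
scene short_bar_mid [([183.9, 350.6], 0.71, [0.5059, -0.4449])]
scene middle_bar_mid [([290.0, 140.7], 0.7, [0.3809, 0.3396])]
scene ornament_mid [([342.4, 134.1], 0.72, [0.5259, 0.4596]), ([322.0, 148.3], 0.54, [0.4942, 0.363]), ([365.9, 125.2], 0.45, [0.5799, 0.5419])]
scene lockup_mid [([236.1, 229.1], 0.51, [0.4182, -0.0629])]
scene tin_mid [([279.6, 167.9], 0.78, [0.4152, 0.2074])]
scene tray3 [([273.1, 294.4], 0.97, [0.6228, -0.1897]), ([337.5, 202.8], 0.95, [0.64, 0.1879]), ([210.1, 260.1], 0.58, [0.4069, -0.1866])]
scene tray2 [([273.1, 294.4], 0.97, [0.6228, -0.1897]), ([337.5, 202.8], 0.95, [0.64, 0.1879]), ([210.1, 260.1], 0.58, [0.4069, -0.1866])]
0.95
```

View pics/c1.png

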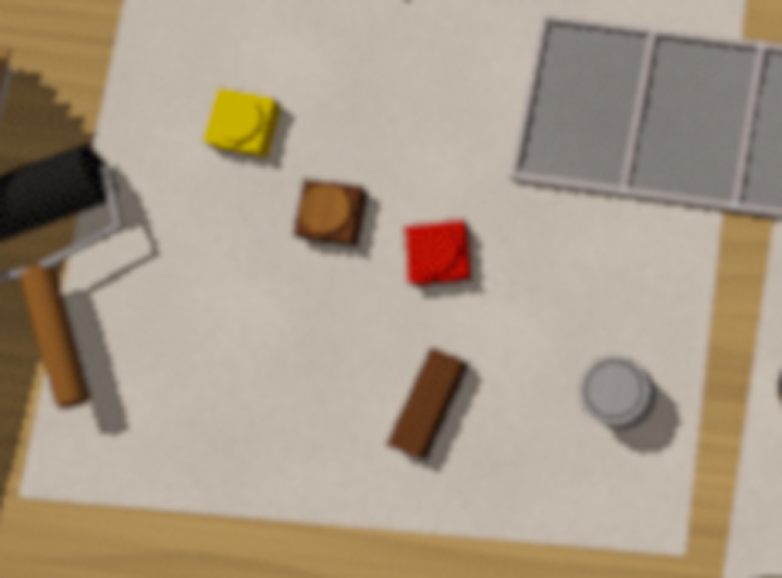

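View pics/c2.png

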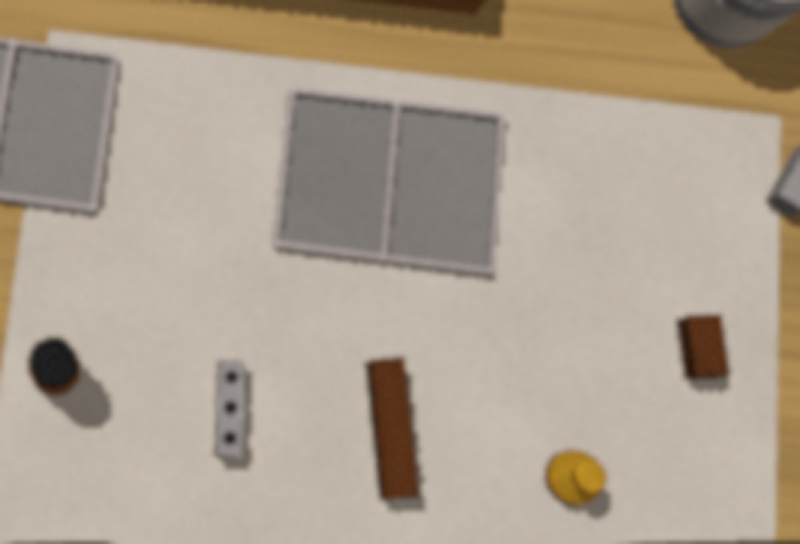

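```bash
cat >> h.py <<'E'
def fitrect(pts,L,W):
    # pts: far-left, far-right, near-left, near-right world xy ; template
    A=np.array([[L/2,W/2],[L/2,-W/2],[-L/2,W/2],[-L/2,-W/2]]);B=np.array(pts)[:,:2]
    c=B.mean(0);U,S,V=np.linalg.svd(A.T@(B-c));R=(U@V).T
    a=np.degrees(np.arctan2(R[1,0],R[0,0]));res=B-c-A@R.T
    return c,a,np.round(1000*res,1).tolist()
E
python3 - <<'E'
from h import *
K,P=cam("top")
t3=[(190.9,125.9),(286.9,138.1),(181.5,173.5),(280.6,186.3)]
t2=[(341.6,149.1),(407.2,156.9),(336.3,197.5),(404.4,206.3)]
a=fitrect([p2w(p,.01,K,P) for p in t3],.138,.268);print(a)
b=fitrect([p2w(p,.01,K,P) for p in t2],.138,.180);print(b)
im=get_image("scene");K,P=cam("scene")
for (c,an,_),W in((a,.268),(b,.18)):
    an=np.radians(an);R=np.array([[np.cos(an),-np.sin(an)],[np.sin(an),np.cos(an)]])
    q=[w2p([*(c+R@v),.01],K,P) for v in np.array([[.069,W/2],[.069,-W/2],[-.069,-W/2],[-.069,W/2]])]
    cv2.polylines(im,[np.int32(np.array(q)*16)],True,(0,0,255),1,cv2.LINE_AA,4)
cv2.imwrite("pics/s1.png",cv2.resize(im[150:340,220:400],None,fx=3.1,fy=3.1,interpolation=cv2.INTER_CUBIC))
E
```

```text
(array([0.62956411, 0.18024639]), np.float64(-0.41398008980331924), [[-1.2, -2.7], [-1.4, 2.8], [1.3, -2.1], [1.4, 2.0]])
(array([ 0.61620403, -0.18791706]), np.float64(-0.1751618097540935), [[-1.9, -2.3], [-1.3, 2.3], [1.9, -1.3], [1.3, 1.3]])
```

View pics/s1.png

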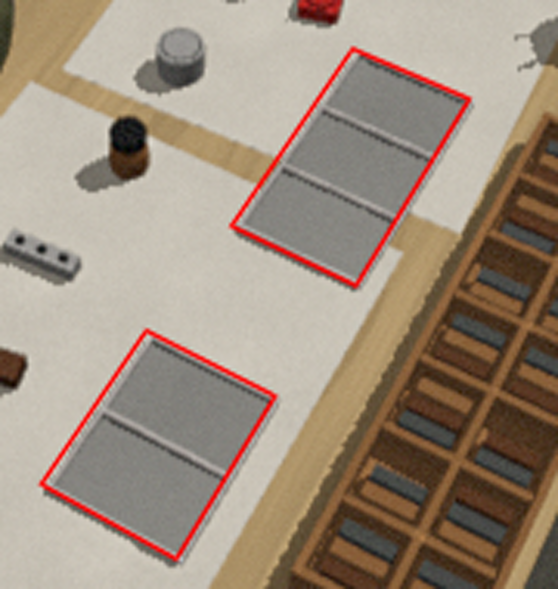

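```bash
cat >> h.py <<'E'
import json
from scipy.spatial.transform import Rotation as Ro
def plan(x,y,z,yaw,step=.034,dstep=6.):
    "rows from the present pose to TCP xyz, tool down, tool x at yaw (deg, mod 180 by choice)"
    s=sense();R=np.array(s["eef_rot"]);p=np.array(s["position"])
    y0=np.degrees(np.arctan2(R[1,0],R[0,0]));dy=(yaw-y0+90)%180-90
    Rt=Ro.from_euler('z',y0+dy,degrees=True).as_matrix()@np.diag([1,-1,-1.])
    rv=Ro.from_matrix(R.T@Rt).as_rotvec(degrees=True)
    d=np.array([x,y,z])-p
    n=max(1,int(np.ceil(max(np.linalg.norm(d)/step,abs(dy)/dstep))))
    w=np.round(rv/n,1);C=R.copy();cp=p.copy();rows=[]
    for i in range(n):
        t=p+d*(i+1)/n
        l=C.T@(t-cp);l=np.round(l,4 if i==n-1 else 3)
        if i==n-1: w=np.round(Ro.from_matrix(C.T@Rt).as_rotvec(degrees=True),1)
        cp=cp+C@l;C=C@Ro.from_rotvec(w,degrees=True).as_matrix()
        rows.append({k:float(v) for k,v in zip(["tx","ty","tz","wx","wy","wz"],[*l,*w]) if v})
    print("from",np.round(p,4),"yaw",round(y0,1),"dyaw",round(dy,1),"n",n,"F",np.round(s["contact_force"],1),"op",round(s["opening"],3),"t",s["time_s"],"pz",pinch_z)
    for k in range(0,n,12): print(json.dumps(rows[k:k+12]))
E
python3 - <<'E'
from h import *
K,P=cam("top")
f=lambda q,z=.023:p2w((q[0]/3.2+250,q[1]/3.2+120),z,K,P)
a,b=f((387,360)),f((400,497));print(a,b,(a+b)/2,np.linalg.norm(a-b),np.degrees(np.arctan2(*(a-b)[1::-1])))
plan(.414,-.200,.2,1)
E
```

```text
[ 0.46688557 -0.19261981  0.023     ] [ 0.36202149 -0.21070699  0.023     ] [ 0.41445353 -0.2016634   0.023     ] 0.10641250246461191 9.786208735361651
from [ 0.1972 -0.5134  0.2313] yaw 21.0 dyaw -20.0 n 12 F [-0.1  0.5 -0.5] op 1.0 t 1.0 pz 0.0187
[{"tx": 0.026, "ty": -0.018, "tz": 0.003, "wz": 1.7}, {"tx": 0.026, "ty": -0.019, "tz": 0.002, "wz": 1.7}, {"tx": 0.025, "ty": -0.019, "tz": 0.003, "wz": 1.7}, {"tx": 0.025, "ty": -0.02, "tz": 0.002, "wz": 1.7}, {"tx": 0.024, "ty": -0.021, "tz": 0.003, "wz": 1.7}, {"tx": 0.023, "ty": -0.022, "tz": 0.003, "wz": 1.7}, {"tx": 0.022, "ty": -0.022, "tz": 0.002, "wz": 1.7}, {"tx": 0.022, "ty": -0.023, "tz": 0.003, "wz": 1.7}, {"tx": 0.022, "ty": -0.023, "tz": 0.003, "wz": 1.7}, {"tx": 0.02, "ty": -0.025, "tz": 0.002, "wz": 1.7}, {"tx": 0.02, "ty": -0.024, "tz": 0.003, "wz": 1.7}, {"tx": 0.0192, "ty": -0.0257, "tz": 0.0023, "wz": 1.3}]
```

Request:
{"method": "send_rows", "body": {
  "commands": [
    {"tx":0.026,"ty":-0.018,"tz":0.003,"wz":1},
    {"tx":0.026,"ty":-0.019,"tz":0.002,"wz":1},
    {"tx":0.025,"ty":-0.019,"tz":0.003,"wz":1},
    {"tx":0.025,"ty":-0.019,"tz":0.002,"wz":1},
    {"tx":0.025,"ty":-0.02,"tz":0.003,"wz":1},
    {"tx":0.024,"ty":-0.02,"tz":0.003,"wz":1},
    {"tx":0.024,"ty":-0.02,"tz":0.002,"wz":1},
    {"tx":0.024,"ty":-0.021,"tz":0.003,"wz":1},
    {"tx":0.024,"ty":-0.021,"tz":0.003,"wz":1},
    {"tx":0.023,"ty":-0.022,"tz":0.002,"wz":1},
    {"tx":0.023,"ty":-0.022,"tz":0.003,"wz":1},
    {"tx":0.023,"ty":-0.022,"tz":0.002}
  ],
  "grip": 0.06,
  "squeeze": 60
}}

```text
validation failed for argument at $.co...
```

Request:
{"method": "send_rows", "body": {
  "commands": [
    {},
    {},
    {}
  ]
}}

```text
validation failed for argument at $.co...
```

```bash
cat >> h.py <<'E'
def look(name):
    s=sense();im=get_image("wrist");cv2.imwrite(f"pics/{name}.png",im);np.savez(f"/tmp/{name}.npz",R=s["eef_rot"],p=s["position"])
    print(np.round(s["position"],4),np.round(s["eef_rot"],3).tolist(),round(s["opening"],3),s["time_s"],np.round(s["contact_force"],1))
    return im,cam("wrist",s)
E
python3 - <<'E'
from h import *
im,(K,P)=look("w1")
t="long_bar_mid"
print([(np.round(d["at"],1).tolist(),round(d["score"],2),np.round(p2w(d["at"],H[t],K,P)[:2],4).tolist()) for d in pinpoint("wrist",t)[:4]])
E
```

```text
[ 0.1972 -0.5134  0.2313] [[0.933, 0.359, -0.0], [0.359, -0.933, 0.0], [0.0, -0.0, -1.0]] 1.0 1.0 [-0.1  0.5 -0.5]
[]
```

View pics/w1.png

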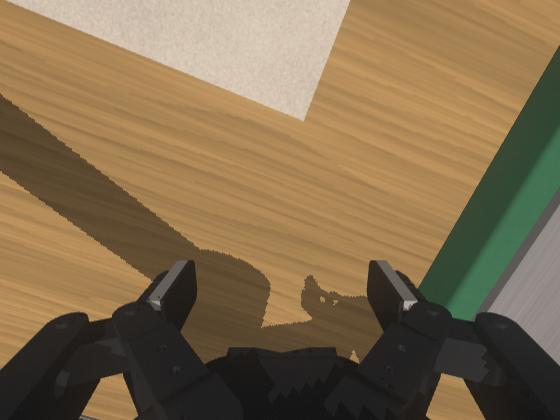

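Request:
{"method": "send_rows", "body": {
  "commands": [
    {"tx":0.026,"ty":-0.018,"tz":0.003,"wx":0,"wy":0,"wz":1},
    {"tx":0.026,"ty":-0.019,"tz":0.002,"wx":0,"wy":0,"wz":1},
    {"tx":0.025,"ty":-0.019,"tz":0.003,"wx":0,"wy":0,"wz":1},
    {"tx":0.025,"ty":-0.019,"tz":0.002,"wx":0,"wy":0,"wz":1},
    {"tx":0.025,"ty":-0.02,"tz":0.003,"wx":0,"wy":0,"wz":1},
    {"tx":0.024,"ty":-0.02,"tz":0.003,"wx":0,"wy":0,"wz":1},
    {"tx":0.024,"ty":-0.02,"tz":0.002,"wx":0,"wy":0,"wz":1},
    {"tx":0.024,"ty":-0.021,"tz":0.003,"wx":0,"wy":0,"wz":1},
    {"tx":0.024,"ty":-0.021,"tz":0.003,"wx":0,"wy":0,"wz":1},
    {"tx":0.023,"ty":-0.022,"tz":0.002,"wx":0,"wy":0,"wz":1},
    {"tx":0.023,"ty":-0.022,"tz":0.003,"wx":0,"wy":0,"wz":1},
    {"tx":0.023,"ty":-0.022,"tz":0.002,"wx":0,"wy":0,"wz":0}
  ],
  "grip": 0.06,
  "squeeze": 60
}}

```text
time_s: 2.1
position: [0.4145, -0.1993, 0.2003]
eef_rot: [[0.985, 0.173, 0.0], [0.173, -0.985, -0.0], [0.0, 0.0, -1.0]]
contact_force: [0.4, 0.0, 0.3]
opening: 0.702
```

Request:
{"method": "send_rows", "body": {
  "commands": [
    {"tx":0},
    {"tz":0}
  ]
}}

```text
validation failed for argument at $.co...
```

```bash
python3 - <<'E'
from h import *
im,(K,P)=look("w1")
t="long_bar_mid"
print([(np.round(d["at"],1).tolist(),round(d["score"],2),np.round(p2w(d["at"],H[t],K,P)[:2],4).tolist()) for d in pinpoint("wrist",t)[:4]])
E
```

```text
[ 0.4145 -0.1993  0.2003] [[0.985, 0.173, 0.0], [0.173, -0.985, -0.0], [0.0, 0.0, -1.0]] 0.702 2.1 [0.4 0.  0.3]
[([285.9, 186.3], 0.7, [0.421, -0.2033])]
```

View pics/w1.png

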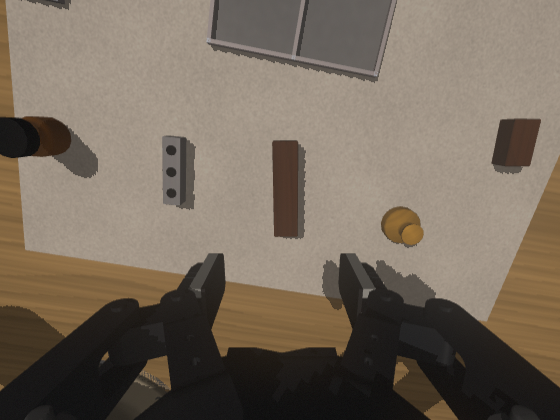

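```bash
cat >> h.py <<'E'
def unl(name):
    d=np.load(f"/tmp/{name}.npz");return cam("wrist",dict(eef_rot=d["R"],position=d["p"]))
def seg(im,seed,K,P,z,lo=14,hi=14):
    "flood fill from seed; rectangle in world plane z"
    b=cv2.GaussianBlur(im,(3,3),0);m=np.zeros((im.shape[0]+2,im.shape[1]+2),np.uint8)
    cv2.floodFill(b.copy(),m,seed,0,(lo,)*3,(hi,)*3,4|(255<<8)|cv2.FLOODFILL_MASK_ONLY|cv2.FLOODFILL_FIXED_RANGE)
    m=m[1:-1,1:-1];c=max(cv2.findContours(m,cv2.RETR_EXTERNAL,cv2.CHAIN_APPROX_NONE)[0],key=cv2.contourArea)
    w=np.array([p2w(q+[0,0],z,K,P)[:2] for q in c[:,0].astype(float)])
    (cx,cy),(a,bb),an=cv2.minAreaRect((w*1000).astype(np.float32))
    print("px",cv2.boundingRect(c),"centre",round(cx/1000,4),round(cy/1000,4),"size",round(a,1),round(bb,1),"ang(of first side)",round(an,1)); return m
E
python3 - <<'E'
from h import *
K,P=unl("w1");im=cv2.imread("pics/w1.png")
seg(im,(286,190),K,P,.023)
q=[p2w(p,.023,K,P) for p in [(273,141),(298,141),(275,237),(297,237)]]
print(fitrect(q,.11,.028))
seg(im,(166,160),K,P,.021)
w=[p2w(p,.01,K,P) for p in [(209,41),(379,76)]];print("tray2 near corners",w)
plan(.414,-.2,.1,10)
E
```

```text
px (273, 141, 25, 96) centre 0.4181 -0.2029 size 109.0 26.4 ang(of first side) 10.8
(array([ 0.41761334, -0.20355347]), np.float64(10.469047874713027), [[0.2, -0.6], [-0.3, 0.6], [0.3, -1.0], [-0.2, 1.0]])
px (162, 135, 19, 72) centre 0.4172 -0.0739 size 78.7 19.2 ang(of first side) 3.4
tray2 near corners [array([ 0.5551522, -0.0994754,  0.01     ]), array([ 0.55343215, -0.27874528,  0.01      ])]
from [ 0.4153 -0.1976  0.2002] yaw 10.3 dyaw -0.3 n 3 F [ 0.6 -1.  -0.3] op 0.703 t 2.2 pz 0.0187
[{"tx": -0.001, "ty": 0.001, "tz": 0.033, "wz": 0.1}, {"tz": 0.034, "wz": 0.1}, {"tx": -0.0008, "ty": 0.0012, "tz": 0.0332, "wx": -0.1, "wz": 0.1}]
```

```bash
sed -i 's/ if v})/})/; s/\[\*l,\*w\]/[*(l+0.),*(w+0.)]/' h.py; python3 - <<'E'
from h import *
plan(.418,-.203,.006,10.7,step=.025)
E
```

```text
from [ 0.4153 -0.1976  0.2002] yaw 10.3 dyaw 0.4 n 8 F [ 0.6 -1.  -0.3] op 0.703 t 2.2 pz 0.0187
[{"tx": 0.0, "ty": 0.001, "tz": 0.024, "wx": 0.0, "wy": 0.0, "wz": -0.1}, {"tx": 0.0, "ty": 0.0, "tz": 0.025, "wx": 0.0, "wy": 0.0, "wz": -0.1}, {"tx": 0.001, "ty": 0.001, "tz": 0.024, "wx": 0.0, "wy": 0.0, "wz": -0.1}, {"tx": 0.0, "ty": 0.001, "tz": 0.024, "wx": 0.0, "wy": 0.0, "wz": -0.1}, {"tx": 0.0, "ty": 0.001, "tz": 0.024, "wx": 0.0, "wy": 0.0, "wz": -0.1}, {"tx": 0.0, "ty": 0.0, "tz": 0.025, "wx": 0.0, "wy": 0.0, "wz": -0.1}, {"tx": 0.0, "ty": 0.001, "tz": 0.024, "wx": 0.0, "wy": 0.0, "wz": -0.1}, {"tx": 0.0006, "ty": 0.0009, "tz": 0.0242, "wx": -0.1, "wy": 0.0, "wz": 0.3}]
```

Request:
{"method": "send_rows", "body": {
  "commands": [
    {"tx":0.002,"ty":0.003,"tz":0.03,"wx":0,"wy":0,"wz":-0.4},
    {"tx":0,"ty":0.003,"tz":0.03,"wx":0,"wy":0,"wz":0},
    {"tx":0,"ty":0,"tz":0.03,"wx":0,"wy":0,"wz":0},
    {"tx":0,"ty":0,"tz":0.03,"wx":0,"wy":0,"wz":0},
    {"tx":0,"ty":0,"tz":0.03,"wx":0,"wy":0,"wz":0},
    {"tx":0,"ty":0,"tz":0.02,"wx":0,"wy":0,"wz":0},
    {"tx":0,"ty":0,"tz":0.015,"wx":0,"wy":0,"wz":0},
    {"tx":0,"ty":0,"tz":0.009,"wx":0,"wy":0,"wz":0},
    {"tx":0,"ty":0,"tz":0,"wx":0,"wy":0,"wz":0}
  ]
}}

```text
time_s: 2.95
position: [0.4163, -0.2064, 0.0051]
eef_rot: [[0.984, 0.18, -0.002], [0.18, -0.984, 0.002], [-0.002, -0.002, -1.0]]
contact_force: [-0.0, 1.1, -0.4]
opening: 0.705
```

```bash
python3 - <<'E'
from h import *
import rig
look("w2");print(rig.pinch_z)
E
```

```text
[ 0.4163 -0.2064  0.0051] [[0.984, 0.18, -0.002], [0.18, -0.984, 0.002], [-0.002, -0.002, -1.0]] 0.705 2.95 [-0.   1.1 -0.4]
0.0187
```

View pics/w2.png

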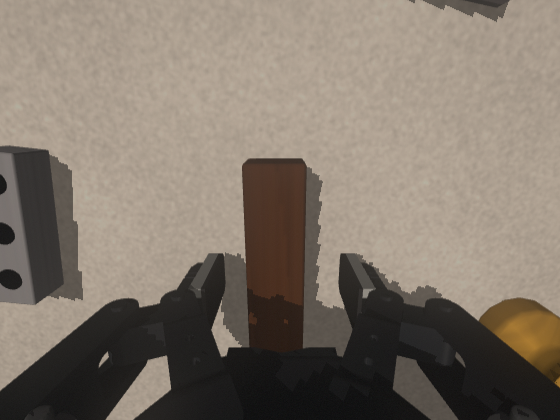

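Request:
{"method": "send_rows", "body": {
  "commands": [
    {"tx":0,"ty":0,"tz":0,"wx":0,"wy":0,"wz":0},
    {"tx":0,"ty":0,"tz":0,"wx":0,"wy":0,"wz":0},
    {"tx":0,"ty":0,"tz":0,"wx":0,"wy":0,"wz":0},
    {"tx":0,"ty":0,"tz":0,"wx":0,"wy":0,"wz":0},
    {"tx":0,"ty":0,"tz":0,"wx":0,"wy":0,"wz":0}
  ],
  "grip": 0.0,
  "squeeze": 60
}}

```text
time_s: 3.42
position: [0.4173, -0.2068, 0.0075]
eef_rot: [[0.983, 0.181, 0.002], [0.181, -0.983, -0.002], [0.001, 0.002, -1.0]]
contact_force: [-0.5, -0.5, 7.0]
opening: 0.313
```

Request:
{"method": "send_rows", "body": {
  "commands": [
    {"tx":0,"ty":0,"tz":-0.002,"wx":0,"wy":0,"wz":0},
    {"tx":0,"ty":0,"tz":0,"wx":0,"wy":0,"wz":0}
  ]
}}

```text
time_s: 3.58
position: [0.4172, -0.2065, 0.0091]
eef_rot: [[0.984, 0.181, 0.001], [0.181, -0.984, -0.001], [0.001, 0.001, -1.0]]
contact_force: [-0.3, -0.2, 0.2]
opening: 0.312
```

```bash
python3 - <<'E'
from h import *
look("w3")
for i in range(4): get_image("wrist");print(np.round(sense()["position"],4))
E
```

```text
[ 0.4172 -0.2065  0.0091] [[0.984, 0.181, 0.001], [0.181, -0.984, -0.001], [0.001, 0.001, -1.0]] 0.312 3.5833 [-0.3 -0.2  0.2]
[ 0.417  -0.2064  0.0086]
[ 0.417  -0.2064  0.0085]
[ 0.4169 -0.2063  0.0084]
[ 0.4169 -0.2063  0.0083]
```

View pics/w3.png

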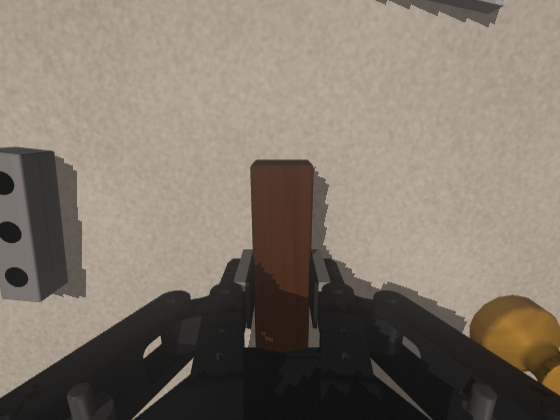

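```bash
python3 - <<'E'
from h import *
K,P=unl("w3")
e=p2w((282,166),.0245,K,P);s=sense();print("far end tool",np.array(s["eef_rot"]).T@(e-s["position"]))
plan(s["position"][0],s["position"][1],.15,10.5,step=.036)
print()
p=sense()["position"];
d=np.array([.57,.20,.22]);print(d-p)
E
```

```text
far end tool [ 0.05567184  0.00063409 -0.01618245]
from [ 0.4169 -0.2063  0.0083] yaw 10.4 dyaw 0.1 n 4 F [0.5 0.2 0.4] op 0.312 t 3.8333 pz 0.0187
[{"tx": 0.0, "ty": 0.0, "tz": -0.035, "wx": 0.0, "wy": 0.0, "wz": 0.0}, {"tx": 0.0, "ty": 0.0, "tz": -0.036, "wx": 0.0, "wy": 0.0, "wz": 0.0}, {"tx": 0.0, "ty": 0.0, "tz": -0.035, "wx": 0.0, "wy": 0.0, "wz": 0.0}, {"tx": 0.0, "ty": 0.0, "tz": -0.0357, "wx": 0.0, "wy": 0.0, "wz": -0.1}]

[0.15309916 0.40628827 0.2116794 ]
```

Request:
{"method": "send_rows", "body": {
  "commands": [
    {"tx":0,"ty":0,"tz":-0.015,"wx":0,"wy":0,"wz":0},
    {"tx":0,"ty":0,"tz":-0.03,"wx":0,"wy":0,"wz":0},
    {"tx":0,"ty":0,"tz":-0.035,"wx":0,"wy":0,"wz":0},
    {"tx":0,"ty":0,"tz":-0.035,"wx":0,"wy":0,"wz":0},
    {"tx":0.008,"ty":-0.012,"tz":-0.03,"wx":0,"wy":0,"wz":0},
    {"tx":0.016,"ty":-0.03,"tz":-0.02,"wx":0,"wy":0,"wz":0},
    {"tx":0.02,"ty":-0.03,"tz":-0.015,"wx":0,"wy":0,"wz":0},
    {"tx":0.02,"ty":-0.03,"tz":-0.01,"wx":0,"wy":0,"wz":0},
    {"tx":0.02,"ty":-0.03,"tz":-0.01,"wx":0,"wy":0,"wz":0},
    {"tx":0.02,"ty":-0.03,"tz":-0.01,"wx":0,"wy":0,"wz":0},
    {"tx":0.02,"ty":-0.03,"tz":0,"wx":0,"wy":0,"wz":0},
    {"tx":0.02,"ty":-0.03,"tz":0,"wx":0,"wy":0,"wz":0}
  ]
}}

```text
time_s: 4.83
position: [0.5188, 0.0399, 0.2188]
eef_rot: [[0.983, 0.181, 0.001], [0.181, -0.983, -0.0], [0.001, 0.0, -1.0]]
contact_force: [0.9, -1.4, -1.3]
opening: 0.309
```

Request:
{"method": "send_rows", "body": {
  "commands": [
    {"tx":0.02,"ty":-0.03,"tz":0,"wx":0,"wy":0,"wz":0},
    {"tx":0.02,"ty":-0.03,"tz":0,"wx":0,"wy":0,"wz":0},
    {"tx":0.02,"ty":-0.03,"tz":0,"wx":0,"wy":0,"wz":0},
    {"tx":0.015,"ty":-0.03,"tz":0,"wx":0,"wy":0,"wz":3},
    {"tx":0.005,"ty":-0.02,"tz":0,"wx":0,"wy":0,"wz":4.4},
    {"tx":0,"ty":-0.01,"tz":0,"wx":0,"wy":0,"wz":3},
    {"tx":0,"ty":0,"tz":0,"wx":0,"wy":0,"wz":0},
    {"tx":0,"ty":0,"tz":0,"wx":0,"wy":0,"wz":0},
    {"tx":0,"ty":0,"tz":0,"wx":0,"wy":0,"wz":0}
  ]
}}

```text
time_s: 5.58
position: [0.5723, 0.1993, 0.2182]
eef_rot: [[1.0, 0.001, -0.0], [0.001, -1.0, -0.0], [-0.0, 0.0, -1.0]]
contact_force: [-0.2, -0.5, -0.9]
opening: 0.309
```

```bash
python3 - <<'E'
from h import *
im,(K,P)=look("w4")
print([(np.round(d["at"],1).tolist(),round(d["score"],2),np.round(p2w(d["at"],0,K,P)[:2],4).tolist()) for d in pinpoint("wrist","tray3")[:4]])
E
```

```text
[0.5723 0.1993 0.2182] [[1.0, 0.001, -0.0], [0.001, -1.0, -0.0], [-0.0, 0.0, -1.0]] 0.309 5.5833 [-0.2 -0.5 -0.9]
[]
```

View pics/w4.png

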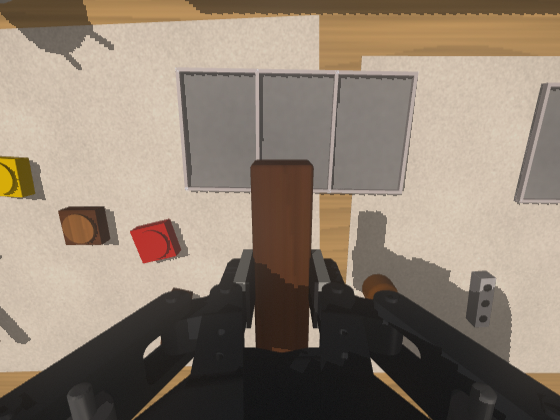

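```bash
python3 - <<'E'
from h import *
K,P=unl("w4")
c,a,r=fitrect([p2w(p,.01,K,P) for p in [(178,70),(417,72.5),(186,191),(404,194)]],.138,.268);print(c,a,r)
n=lambda y:c+np.array([-np.sin(np.radians(a))*y,np.cos(np.radians(a))*y])
print([n(y) for y in(.088,0,-.088)])
print("t2",[p2w(p,.01,K,P) for p in [(546,84),(516,203)]])
im=cv2.imread("pics/w4.png");cv2.imwrite("pics/w4c.png",cv2.resize(im[50:260,40:440],None,fx=2,fy=2,interpolation=cv2.INTER_CUBIC))
E
```

```text
[0.63452564 0.18227359] -0.5299217919838001 [[-0.8, -2.0], [-0.5, 2.6], [1.1, 0.3], [0.3, -0.9]]
[array([0.63533953, 0.27026982]), array([0.63452564, 0.18227359]), array([0.63371175, 0.09427735])]
t2 [array([ 0.69022365, -0.09494167,  0.01      ]), array([ 0.5533314 , -0.09282179,  0.01      ])]
```

View pics/w4c.png

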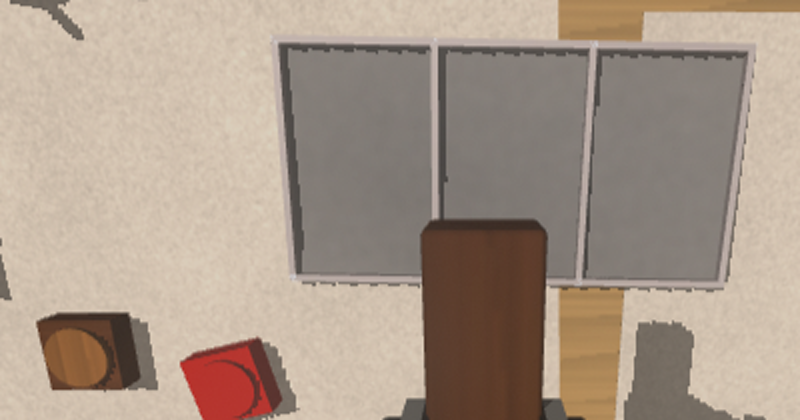

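Request:
{"method": "send_rows", "body": {
  "commands": [
    {"tx":0.011,"ty":-0.011,"tz":0,"wx":0,"wy":0,"wz":0.5},
    {"tx":0.022,"ty":-0.025,"tz":0.01,"wx":0,"wy":0,"wz":0},
    {"tx":0.02,"ty":-0.025,"tz":0.03,"wx":0,"wy":0,"wz":0},
    {"tx":0.01,"ty":-0.01,"tz":0.035,"wx":0,"wy":0,"wz":0},
    {"tx":0,"ty":0,"tz":0.035,"wx":0,"wy":0,"wz":0},
    {"tx":0,"ty":0,"tz":0.035,"wx":0,"wy":0,"wz":0},
    {"tx":0,"ty":0,"tz":0.02,"wx":0,"wy":0,"wz":0},
    {"tx":0,"ty":0,"tz":0,"wx":0,"wy":0,"wz":0},
    {"tx":0,"ty":0,"tz":0,"wx":0,"wy":0,"wz":0},
    {"tx":0,"ty":0,"tz":0,"wx":0,"wy":0,"wz":0}
  ]
}}

```text
time_s: 6.52
position: [0.636, 0.2691, 0.057]
eef_rot: [[1.0, -0.009, 0.003], [-0.009, -1.0, 0.001], [0.003, -0.001, -1.0]]
contact_force: [-0.6, -1.0, 0.2]
opening: 0.315
```

```bash
python3 - <<'E'
from h import *
look("w5");print(np.round(sense()["position"],4))
E
```

```text
[0.636  0.2691 0.057 ] [[1.0, -0.009, 0.003], [-0.009, -1.0, 0.001], [0.003, -0.001, -1.0]] 0.315 6.5167 [-0.6 -1.   0.2]
[0.6361 0.2693 0.0574]
```

View pics/w5.png

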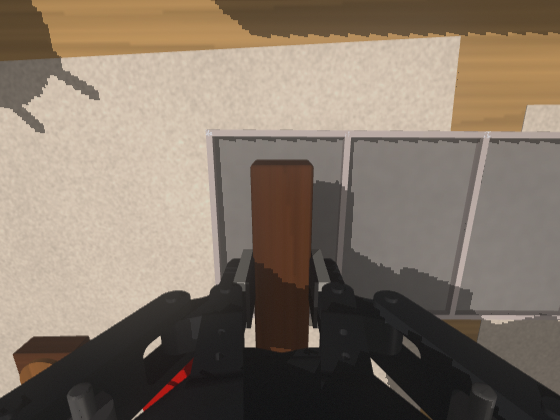

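Request:
{"method": "send_rows", "body": {
  "commands": [
    {"tx":0,"ty":0,"tz":0.02,"wx":0,"wy":0,"wz":0},
    {"tx":0,"ty":0,"tz":0.015,"wx":0,"wy":0,"wz":0},
    {"tx":0,"ty":0,"tz":0.007,"wx":0,"wy":0,"wz":0},
    {"tx":0,"ty":0,"tz":0.003,"wx":0,"wy":0,"wz":0},
    {"tx":0,"ty":0,"tz":0,"wx":0,"wy":0,"wz":0},
    {"tx":0,"ty":0,"tz":0,"wx":0,"wy":0,"wz":0}
  ]
}}

```text
time_s: 7.07
position: [0.6356, 0.2696, 0.0116]
eef_rot: [[1.0, -0.008, 0.003], [-0.008, -1.0, 0.001], [0.003, -0.001, -1.0]]
contact_force: [1.2, 0.2, 2.5]
opening: 0.309
```

Request:
{"method": "send_rows", "body": {
  "commands": [
    {"tx":0,"ty":0,"tz":0,"wx":0,"wy":0,"wz":0},
    {"tx":0,"ty":0,"tz":0,"wx":0,"wy":0,"wz":0},
    {"tx":0,"ty":0,"tz":0,"wx":0,"wy":0,"wz":0},
    {"tx":0,"ty":0,"tz":-0.01,"wx":0,"wy":0,"wz":0},
    {"tx":0,"ty":0,"tz":-0.03,"wx":0,"wy":0,"wz":0},
    {"tx":0,"ty":0,"tz":-0.035,"wx":0,"wy":0,"wz":0},
    {"tx":-0.01,"ty":0,"tz":-0.035,"wx":0,"wy":0,"wz":0},
    {"tx":-0.02,"ty":0,"tz":-0.035,"wx":0,"wy":0,"wz":0},
    {"tx":-0.02,"ty":0,"tz":-0.03,"wx":0,"wy":0,"wz":0},
    {"tx":-0.02,"ty":0,"tz":-0.02,"wx":0,"wy":0,"wz":0},
    {"tx":0,"ty":0,"tz":0,"wx":0,"wy":0,"wz":0},
    {"tx":0,"ty":0,"tz":0,"wx":0,"wy":0,"wz":0}
  ],
  "grip": 0.044
}}

```text
time_s: 8.07
position: [0.5646, 0.2703, 0.207]
eef_rot: [[1.0, -0.008, 0.003], [-0.008, -1.0, 0.001], [0.003, -0.001, -1.0]]
contact_force: [-0.3, -0.5, -0.1]
opening: 0.52
```

```bash
python3 - <<'E'
from h import *
look("w6");print(np.round(sense()["position"],4))
E
```

```text
[0.5646 0.2703 0.207 ] [[1.0, -0.008, 0.003], [-0.008, -1.0, 0.001], [0.003, -0.001, -1.0]] 0.52 8.0667 [-0.3 -0.5 -0.1]
[0.5648 0.2699 0.2052]
```

View pics/w6.png

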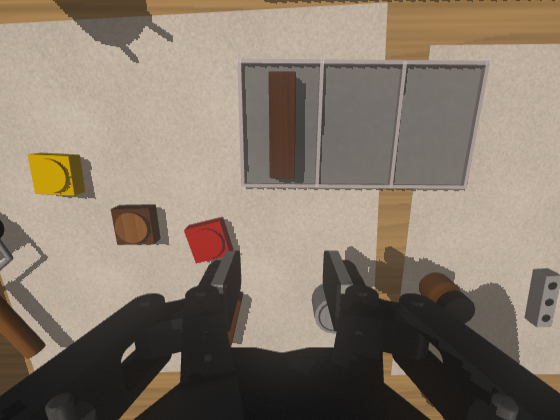

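```bash
python3 - <<'E'
from h import *
print(np.round(sense()["joint_positions"],1))
K,P=unl("w6");im=cv2.imread("pics/w6.png")
print(fitrect([p2w(p,.01,K,P) for p in [(240,61),(487,63),(242,188),(469,190)]],.138,.268))
seg(im,(282,130),K,P,.027)
cv2.imwrite("pics/w6c.png",cv2.resize(im[180:280,90:250],None,fx=5,fy=5,interpolation=cv2.INTER_CUBIC))
E
```

```text
[ 14.7  30.5  63.9  -0.   85.5 105.2]
(array([0.63387043, 0.18266977]), np.float64(-0.6938036828646725), [[-0.2, -2.3], [-0.9, 4.1], [1.1, 0.1], [-0.0, -2.0]])
px (269, 72, 27, 106) centre 0.6368 0.2695 size 26.9 107.3 ang(of first side) 89.6
```

View pics/w6c.png

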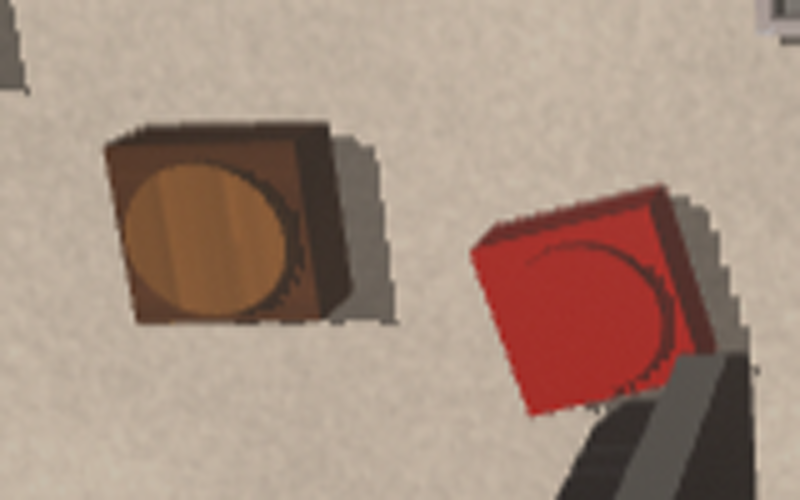

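```bash
python3 - <<'E'
from h import *
K,P=unl("w6")
g=lambda q:(q[0]/5+90,q[1]/5+180)
c,a,r=fitrect([p2w(g(p),.02,K,P) for p in [(105,147),(296,140),(137,323),(320,320)]],.046,.046);print(c,a,r)
print(p2w((g((203,240))),.024,K,P))
plan(c[0],c[1]-.02,.18,90)
E
```

```text
[0.52310738 0.44942132] 0.5863132038768029 [[-0.9, -0.6], [0.1, 0.1], [0.4, -0.3], [0.4, 0.8]]
[0.52301618 0.45023946 0.024     ]
from [0.5648 0.2699 0.2052] yaw -0.5 dyaw -89.5 n 15 F [ 1.1 -0.5 -0.5] op 0.514 t 8.1167 pz 0.0187
[{"tx": -0.003, "ty": -0.011, "tz": 0.002, "wx": 0.0, "wy": 0.0, "wz": 6.0}, {"tx": -0.004, "ty": -0.01, "tz": 0.001, "wx": 0.0, "wy": 0.0, "wz": 6.0}, {"tx": -0.005, "ty": -0.01, "tz": 0.002, "wx": 0.0, "wy": 0.0, "wz": 6.0}, {"tx": -0.006, "ty": -0.009, "tz": 0.002, "wx": 0.0, "wy": 0.0, "wz": 6.0}, {"tx": -0.007, "ty": -0.008, "tz": 0.001, "wx": 0.0, "wy": 0.0, "wz": 6.0}, {"tx": -0.008, "ty": -0.008, "tz": 0.002, "wx": 0.0, "wy": 0.0, "wz": 6.0}, {"tx": -0.008, "ty": -0.007, "tz": 0.002, "wx": 0.0, "wy": 0.0, "wz": 6.0}, {"tx": -0.009, "ty": -0.006, "tz": 0.001, "wx": 0.0, "wy": 0.0, "wz": 6.0}, {"tx": -0.01, "ty": -0.005, "tz": 0.002, "wx": 0.0, "wy": 0.0, "wz": 6.0}, {"tx": -0.01, "ty": -0.004, "tz": 0.002, "wx": 0.0, "wy": 0.0, "wz": 6.0}, {"tx": -0.011, "ty": -0.003, "tz": 0.001, "wx": 0.0, "wy": 0.0, "wz": 6.0}, {"tx": -0.011, "ty": -0.001, "tz": 0.002, "wx": 0.0, "wy": 0.0, "wz": 6.0}]
[{"tx": -0.011, "ty": -0.001, "tz": 0.002, "wx": 0.0, "wy": 0.0, "wz": 6.0}, {"tx": -0.011, "ty": 0.001, "tz": 0.002, "wx": 0.0, "wy": 0.0, "wz": 6.0}, {"tx": -0.0108, "ty": 0.0014, "tz": 0.0012, "wx": 0.0, "wy": 0.0, "wz": 5.5}]
```

Request:
{"method": "send_rows", "body": {
  "commands": [
    {"tx":-0.008,"ty":-0.029,"tz":0,"wx":0,"wy":0,"wz":0},
    {"tx":-0.007,"ty":-0.03,"tz":0,"wx":0,"wy":0,"wz":0},
    {"tx":-0.007,"ty":-0.03,"tz":0,"wx":0,"wy":0,"wz":0},
    {"tx":-0.007,"ty":-0.03,"tz":0,"wx":0,"wy":0,"wz":0},
    {"tx":-0.007,"ty":-0.03,"tz":0,"wx":0,"wy":0,"wz":0},
    {"tx":-0.007,"ty":-0.03,"tz":0,"wx":0,"wy":0,"wz":-6},
    {"tx":0,"ty":0,"tz":0,"wx":0,"wy":0,"wz":-7},
    {"tx":0,"ty":0,"tz":0,"wx":0,"wy":0,"wz":-7},
    {"tx":0,"ty":0,"tz":0,"wx":0,"wy":0,"wz":-7},
    {"tx":0,"ty":0,"tz":0,"wx":0,"wy":0,"wz":-7},
    {"tx":0,"ty":0,"tz":0,"wx":0,"wy":0,"wz":-7},
    {"tx":0,"ty":0,"tz":0,"wx":0,"wy":0,"wz":-7}
  ],
  "grip": 0.065
}}

```text
time_s: 9.12
position: [0.5238, 0.4491, 0.2026]
eef_rot: [[0.671, 0.741, -0.003], [0.741, -0.671, -0.002], [-0.003, -0.001, -1.0]]
contact_force: [-0.4, 0.7, 0.2]
opening: 0.761
```

Request:
{"method": "send_rows", "body": {
  "commands": [
    {"tx":0,"ty":0,"tz":0,"wx":0,"wy":0,"wz":-7},
    {"tx":0,"ty":0,"tz":0,"wx":0,"wy":0,"wz":-7},
    {"tx":0,"ty":0,"tz":0,"wx":0,"wy":0,"wz":-7},
    {"tx":0,"ty":0,"tz":0,"wx":0,"wy":0,"wz":-7},
    {"tx":0,"ty":0,"tz":0,"wx":0,"wy":0,"wz":-7},
    {"tx":0,"ty":0,"tz":0,"wx":0,"wy":0,"wz":-7},
    {"tx":0,"ty":0,"tz":0,"wx":0,"wy":0,"wz":0},
    {"tx":0,"ty":0,"tz":0,"wx":0,"wy":0,"wz":0}
  ]
}}

```text
time_s: 9.78
position: [0.5237, 0.4491, 0.2033]
eef_rot: [[0.013, 1.0, -0.002], [1.0, -0.013, -0.001], [-0.001, -0.002, -1.0]]
contact_force: [-0.2, 0.2, 0.5]
opening: 0.762
```

```bash
python3 - <<'E'
from h import *
look("w7");print(np.round(sense()["position"],4))
E
```

```text
[0.5237 0.4491 0.2033] [[0.013, 1.0, -0.002], [1.0, -0.013, -0.001], [-0.001, -0.002, -1.0]] 0.762 9.7833 [-0.2  0.2  0.5]
[0.5236 0.4492 0.2036]
```

View pics/w7.png

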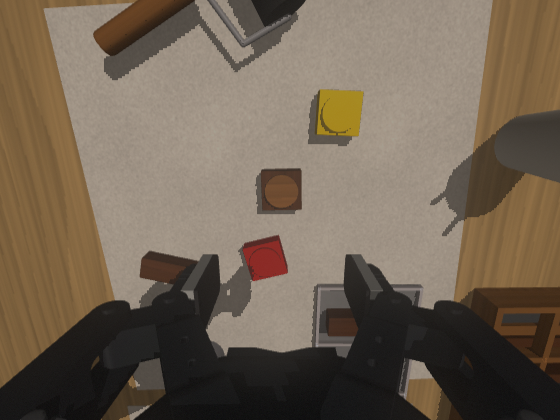

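```bash
python3 - <<'E'
from h import *
K,P=unl("w7");im=cv2.imread("pics/w7.png")
print(p2w((281.5,191),.024,K,P))
cv2.imwrite("pics/w7c.png",cv2.resize(im[150:230,230:330],None,fx=6,fy=6,interpolation=cv2.INTER_CUBIC))
E
```

```text
[0.52393539 0.45082918 0.024     ]
```

View pics/w7c.png

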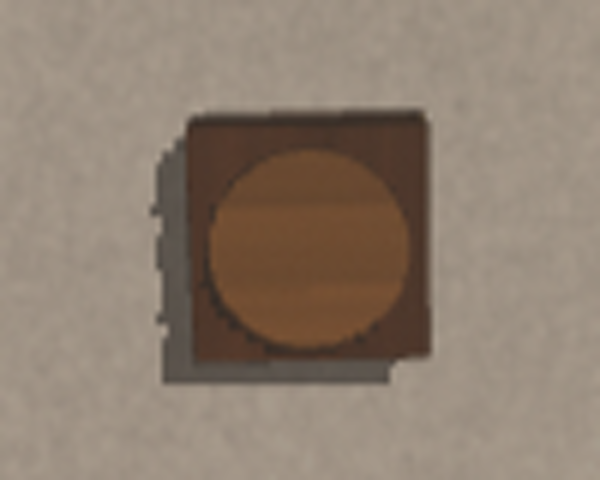

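Request:
{"method": "send_rows", "body": {
  "commands": [
    {"tx":0.001,"ty":0,"tz":0.03,"wx":0,"wy":0,"wz":0},
    {"tx":0,"ty":0,"tz":0.035,"wx":0,"wy":0,"wz":0},
    {"tx":0,"ty":0,"tz":0.035,"wx":0,"wy":0,"wz":0},
    {"tx":0,"ty":0,"tz":0.035,"wx":0,"wy":0,"wz":0},
    {"tx":0,"ty":0,"tz":0.03,"wx":0,"wy":0,"wz":0},
    {"tx":0,"ty":0,"tz":0.02,"wx":0,"wy":0,"wz":0},
    {"tx":0,"ty":0,"tz":0.01,"wx":0,"wy":0,"wz":0},
    {"tx":0,"ty":0,"tz":0,"wx":0,"wy":0,"wz":0},
    {"tx":0,"ty":0,"tz":0,"wx":0,"wy":0,"wz":0}
  ]
}}

```text
time_s: 10.58
position: [0.5238, 0.4506, 0.0104]
eef_rot: [[0.01, 1.0, 0.001], [1.0, -0.01, 0.0], [0.0, 0.001, -1.0]]
contact_force: [0.4, 0.6, 0.5]
opening: 0.761
```

Request:
{"method": "send_rows", "body": {
  "commands": [
    {"tx":0,"ty":0,"tz":0,"wx":0,"wy":0,"wz":0},
    {"tx":0,"ty":0,"tz":0,"wx":0,"wy":0,"wz":0},
    {"tx":0,"ty":0,"tz":0,"wx":0,"wy":0,"wz":0},
    {"tx":0,"ty":0,"tz":0,"wx":0,"wy":0,"wz":0},
    {"tx":0,"ty":0,"tz":0,"wx":0,"wy":0,"wz":0}
  ],
  "grip": 0.0
}}

```text
time_s: 11.0
position: [0.5243, 0.451, 0.0122]
eef_rot: [[0.009, 1.0, 0.004], [1.0, -0.009, 0.002], [0.002, 0.004, -1.0]]
contact_force: [-0.5, 0.8, 7.2]
opening: 0.516
```

```bash
python3 - <<'E'
from h import *
look("w8");print(np.round(sense()["position"],4))
E
```

```text
[0.5243 0.451  0.0122] [[0.009, 1.0, 0.004], [1.0, -0.009, 0.002], [0.002, 0.004, -1.0]] 0.516 11.0 [-0.5  0.8  7.2]
[0.5243 0.451  0.0122]
```

View pics/w8.png

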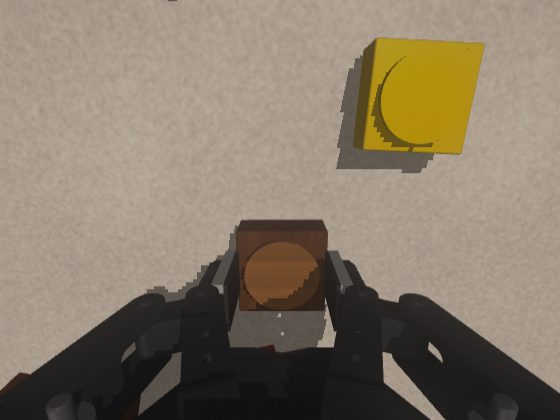

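Request:
{"method": "send_rows", "body": {
  "commands": [
    {"tx":0,"ty":0,"tz":-0.01,"wx":0,"wy":0,"wz":0},
    {"tx":0,"ty":0,"tz":-0.025,"wx":0,"wy":0,"wz":0},
    {"tx":0,"ty":0,"tz":-0.035,"wx":0,"wy":0,"wz":0},
    {"tx":-0.008,"ty":0.003,"tz":-0.03,"wx":0,"wy":0,"wz":0},
    {"tx":-0.02,"ty":0.01,"tz":-0.025,"wx":0,"wy":0,"wz":0},
    {"tx":-0.03,"ty":0.015,"tz":-0.015,"wx":0,"wy":0,"wz":0},
    {"tx":-0.035,"ty":0.015,"tz":-0.01,"wx":0,"wy":0,"wz":0},
    {"tx":-0.035,"ty":0.015,"tz":0,"wx":0,"wy":0,"wz":0},
    {"tx":-0.035,"ty":0.015,"tz":0,"wx":0,"wy":0,"wz":0},
    {"tx":-0.035,"ty":0.015,"tz":0,"wx":0,"wy":0,"wz":0},
    {"tx":-0.035,"ty":0.015,"tz":0,"wx":0,"wy":0,"wz":0},
    {"tx":-0.025,"ty":0.007,"tz":0,"wx":0,"wy":0,"wz":0}
  ]
}}

```text
time_s: 12.05
position: [0.6324, 0.1882, 0.161]
eef_rot: [[0.011, 1.0, 0.002], [1.0, -0.011, -0.0], [-0.0, 0.002, -1.0]]
contact_force: [0.5, 0.5, -0.3]
opening: 0.515
```

Request:
{"method": "send_rows", "body": {
  "commands": [
    {"tx":-0.01,"ty":0.003,"tz":0.02,"wx":0,"wy":0,"wz":0},
    {"tx":0,"ty":0,"tz":0.03,"wx":0,"wy":0,"wz":0},
    {"tx":0,"ty":0,"tz":0.03,"wx":0,"wy":0,"wz":0},
    {"tx":0,"ty":0,"tz":0.02,"wx":0,"wy":0,"wz":0},
    {"tx":0,"ty":0,"tz":0,"wx":0,"wy":0,"wz":0},
    {"tx":0,"ty":0,"tz":0,"wx":0,"wy":0,"wz":0},
    {"tx":0,"ty":0,"tz":0,"wx":0,"wy":0,"wz":0}
  ]
}}

```text
time_s: 12.63
position: [0.635, 0.1816, 0.0621]
eef_rot: [[0.008, 1.0, 0.003], [1.0, -0.008, 0.0], [0.0, 0.003, -1.0]]
contact_force: [-0.0, 0.5, 0.2]
opening: 0.512
```

```bash
python3 - <<'E'
from h import *
K,P=unl("w8");d=np.load("/tmp/w8.npz");print(d["R"].T@(p2w((281.5,276),.024,K,P)-d["p"]))
look("w9");print(np.round(sense()["position"],4))
E
```

```text
[-0.00039853  0.00049081 -0.01177078]
[0.635  0.1816 0.0621] [[0.008, 1.0, 0.003], [1.0, -0.008, 0.0], [0.0, 0.003, -1.0]] 0.512 12.6333 [-0.   0.5  0.2]
[0.6351 0.1817 0.0623]
```

View pics/w9.png

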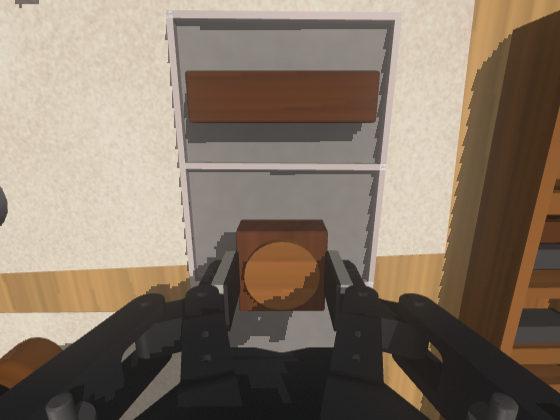

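Request:
{"method": "send_rows", "body": {
  "commands": [
    {"tx":0,"ty":0,"tz":0.02,"wx":0,"wy":0,"wz":0},
    {"tx":0,"ty":0,"tz":0.015,"wx":0,"wy":0,"wz":0},
    {"tx":0,"ty":0,"tz":0.008,"wx":0,"wy":0,"wz":0},
    {"tx":0,"ty":0,"tz":0.003,"wx":0,"wy":0,"wz":0},
    {"tx":0,"ty":0,"tz":0,"wx":0,"wy":0,"wz":0},
    {"tx":0,"ty":0,"tz":0,"wx":0,"wy":0,"wz":0}
  ]
}}

```text
time_s: 13.18
position: [0.6346, 0.1816, 0.0162]
eef_rot: [[0.008, 1.0, 0.002], [1.0, -0.008, 0.0], [0.0, 0.002, -1.0]]
contact_force: [-3.3, 0.3, 5.2]
opening: 0.514
```

Request:
{"method": "send_rows", "body": {
  "commands": [
    {"tx":0,"ty":0,"tz":0,"wx":0,"wy":0,"wz":0},
    {"tx":0,"ty":0,"tz":0,"wx":0,"wy":0,"wz":0},
    {"tx":0,"ty":0,"tz":0,"wx":0,"wy":0,"wz":0},
    {"tx":0,"ty":0,"tz":-0.01,"wx":0,"wy":0,"wz":0},
    {"tx":0,"ty":0,"tz":-0.03,"wx":0,"wy":0,"wz":0},
    {"tx":0,"ty":0,"tz":-0.035,"wx":0,"wy":0,"wz":0},
    {"tx":0,"ty":0,"tz":-0.035,"wx":0,"wy":0,"wz":0},
    {"tx":0,"ty":0,"tz":-0.035,"wx":0,"wy":0,"wz":0},
    {"tx":0,"ty":0,"tz":-0.035,"wx":0,"wy":0,"wz":0}
  ],
  "grip": 0.063
}}

```text
time_s: 13.93
position: [0.6338, 0.1814, 0.1967]
eef_rot: [[0.008, 1.0, 0.001], [1.0, -0.008, 0.0], [0.0, 0.001, -1.0]]
contact_force: [0.7, 0.4, -0.3]
opening: 0.736
```

```bash
python3 - <<'E'
from h import *
look("w10");print(np.round(sense()["position"],4))
E
```

```text
[0.6338 0.1814 0.1967] [[0.008, 1.0, 0.001], [1.0, -0.008, 0.0], [0.0, 0.001, -1.0]] 0.736 13.9333 [ 0.7  0.4 -0.3]
[0.6361 0.1817 0.2047]
```

View pics/w10.png

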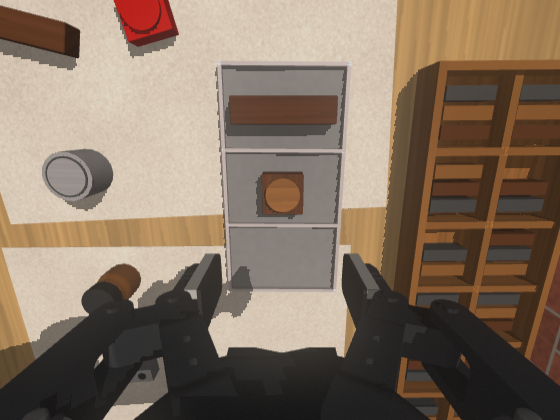

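Request:
{"method": "send_rows", "body": {
  "commands": [
    {"tx":-0.01,"ty":-0.01,"tz":0,"wx":0,"wy":0,"wz":0},
    {"tx":-0.026,"ty":-0.022,"tz":0,"wx":0,"wy":0,"wz":0},
    {"tx":-0.027,"ty":-0.023,"tz":0,"wx":0,"wy":0,"wz":0},
    {"tx":-0.027,"ty":-0.023,"tz":0,"wx":0,"wy":0,"wz":0},
    {"tx":-0.027,"ty":-0.023,"tz":0,"wx":0,"wy":0,"wz":0},
    {"tx":-0.027,"ty":-0.023,"tz":0,"wx":0,"wy":0,"wz":0},
    {"tx":-0.027,"ty":-0.023,"tz":0,"wx":0,"wy":0,"wz":0},
    {"tx":-0.027,"ty":-0.023,"tz":0,"wx":0,"wy":0,"wz":0},
    {"tx":-0.027,"ty":-0.023,"tz":0,"wx":0,"wy":0,"wz":0},
    {"tx":-0.027,"ty":-0.023,"tz":0,"wx":0,"wy":0,"wz":0},
    {"tx":-0.006,"ty":-0.001,"tz":0,"wx":0,"wy":0,"wz":2.5},
    {"tx":0,"ty":0,"tz":0,"wx":0,"wy":0,"wz":7}
  ],
  "grip": 0.045
}}

```text
time_s: 14.98
position: [0.4141, -0.0764, 0.1947]
eef_rot: [[0.178, 0.984, 0.001], [0.984, -0.178, -0.001], [-0.001, 0.001, -1.0]]
contact_force: [-0.4, -1.0, 1.2]
opening: 0.532
```

Request:
{"method": "send_rows", "body": {
  "commands": [
    {"tx":0,"ty":0,"tz":0,"wx":0,"wy":0,"wz":7},
    {"tx":0,"ty":0,"tz":0,"wx":0,"wy":0,"wz":7},
    {"tx":0,"ty":0,"tz":0,"wx":0,"wy":0,"wz":7},
    {"tx":0,"ty":0,"tz":0,"wx":0,"wy":0,"wz":7},
    {"tx":0,"ty":0,"tz":0,"wx":0,"wy":0,"wz":7},
    {"tx":0,"ty":0,"tz":0,"wx":0,"wy":0,"wz":7},
    {"tx":0,"ty":0,"tz":0,"wx":0,"wy":0,"wz":7},
    {"tx":0,"ty":0,"tz":0,"wx":0,"wy":0,"wz":7},
    {"tx":0,"ty":0,"tz":0,"wx":0,"wy":0,"wz":7},
    {"tx":0,"ty":0,"tz":0,"wx":0,"wy":0,"wz":7},
    {"tx":0,"ty":0,"tz":0,"wx":0,"wy":0,"wz":7}
  ]
}}

```text
time_s: 15.9
position: [0.4149, -0.0748, 0.1944]
eef_rot: [[0.999, 0.047, 0.001], [0.047, -0.999, -0.0], [0.001, 0.0, -1.0]]
contact_force: [0.6, -0.3, 0.1]
opening: 0.532
```

Request:
{"method": "send_rows", "body": {
  "commands": [
    {"tx":0,"ty":0,"tz":0,"wx":0,"wy":0,"wz":0},
    {"tx":0,"ty":0,"tz":0,"wx":0,"wy":0,"wz":0},
    {"tx":0,"ty":0,"tz":0,"wx":0,"wy":0,"wz":0}
  ]
}}

```text
time_s: 16.15
position: [0.4149, -0.0748, 0.1941]
eef_rot: [[0.998, 0.056, 0.0], [0.056, -0.998, -0.0], [0.0, 0.0, -1.0]]
contact_force: [-0.5, -0.6, 0.4]
opening: 0.526
```

```bash
python3 - <<'E'
from h import *
im,(K,P)=look("w11");print(np.round(sense()["position"],4))
cv2.imwrite("pics/w11c.png",cv2.resize(im[120:300,180:400],None,fx=3.3,fy=3.3,interpolation=cv2.INTER_CUBIC))
E
```

```text
[ 0.4149 -0.0748  0.1941] [[0.998, 0.056, 0.0], [0.056, -0.998, -0.0], [0.0, 0.0, -1.0]] 0.526 16.15 [-0.5 -0.6  0.4]
[ 0.4149 -0.0748  0.194 ]
```

View pics/w11.png

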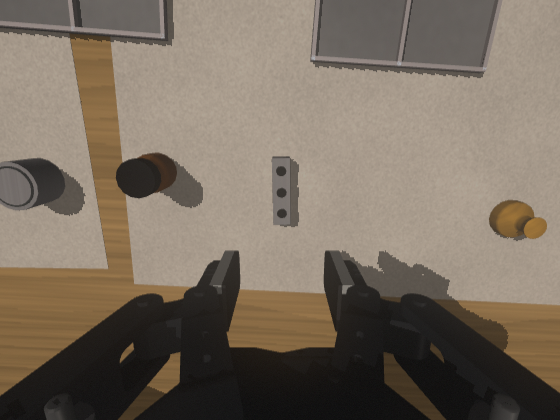

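View pics/w11c.png

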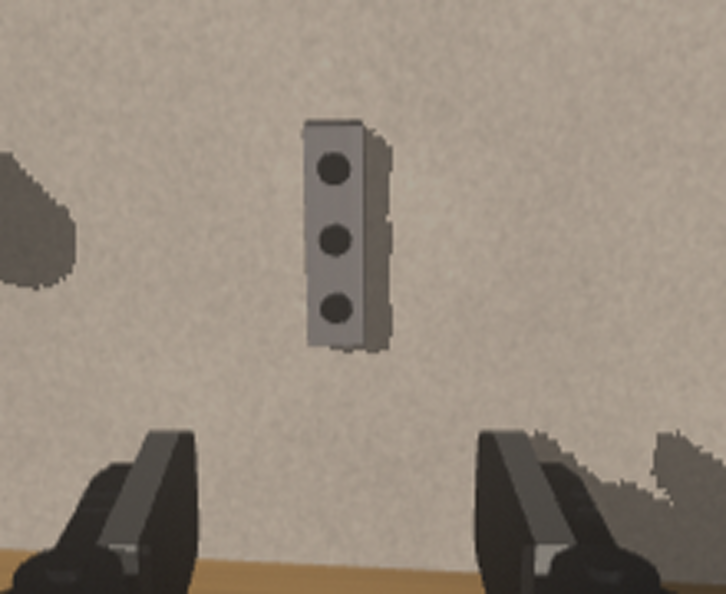

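```bash
python3 - <<'E'
from h import *
K,P=unl("w11");g=lambda q:(q[0]/3.3+180,q[1]/3.3+120)
print(p2w(g((335,240)),.021,K,P), fitrect([p2w(g(p),.021,K,P) for p in [(304,126),(363,126),(308,346),(362,346)]],.076,.02))
print("tray2 near", p2w((312,60),.01,K,P),p2w((484,72),.01,K,P))
E
```

```text
[ 0.41653556 -0.07457664  0.021     ] (array([ 0.41665429, -0.074325  ]), np.float64(3.5876021658305977), [[-0.1, -0.4], [-0.3, 0.4], [0.3, -0.6], [0.1, 0.6]])
tray2 near [ 0.55354997 -0.09784763  0.01      ] [ 0.55238211 -0.27508477  0.01      ]
```

Request:
{"method": "send_rows", "body": {
  "commands": [
    {"tx":0.002,"ty":0,"tz":0.03,"wx":0,"wy":0,"wz":-0.5},
    {"tx":0,"ty":0,"tz":0.035,"wx":0,"wy":0,"wz":0},
    {"tx":0,"ty":0,"tz":0.035,"wx":0,"wy":0,"wz":0},
    {"tx":0,"ty":0,"tz":0.035,"wx":0,"wy":0,"wz":0},
    {"tx":0,"ty":0,"tz":0.025,"wx":0,"wy":0,"wz":0},
    {"tx":0,"ty":0,"tz":0.015,"wx":0,"wy":0,"wz":0},
    {"tx":0,"ty":0,"tz":0.01,"wx":0,"wy":0,"wz":0},
    {"tx":0,"ty":0,"tz":0,"wx":0,"wy":0,"wz":0},
    {"tx":0,"ty":0,"tz":0,"wx":0,"wy":0,"wz":0}
  ]
}}

```text
time_s: 16.95
position: [0.4169, -0.0747, 0.0088]
eef_rot: [[0.998, 0.063, -0.001], [0.063, -0.998, 0.0], [-0.001, -0.0, -1.0]]
contact_force: [0.5, 0.1, 0.9]
opening: 0.526
```

Request:
{"method": "send_rows", "body": {
  "commands": [
    {"tx":0,"ty":0,"tz":0,"wx":0,"wy":0,"wz":0},
    {"tx":0,"ty":0,"tz":0,"wx":0,"wy":0,"wz":0},
    {"tx":0,"ty":0,"tz":0,"wx":0,"wy":0,"wz":0},
    {"tx":0,"ty":0,"tz":0,"wx":0,"wy":0,"wz":0},
    {"tx":0,"ty":0,"tz":0,"wx":0,"wy":0,"wz":0}
  ],
  "grip": 0.0,
  "squeeze": 70
}}

```text
time_s: 17.37
position: [0.4174, -0.0749, 0.0099]
eef_rot: [[0.998, 0.062, 0.002], [0.062, -0.998, -0.001], [0.002, 0.001, -1.0]]
contact_force: [-1.4, 0.5, 6.7]
opening: 0.213
```

```bash
python3 - <<'E'
from h import *
im,(K,P)=look("w12");s=sense();print(np.round(s["position"],4))
p=s["position"]
E
```

```text
[ 0.4174 -0.0749  0.0099] [[0.998, 0.062, 0.002], [0.062, -0.998, -0.001], [0.002, 0.001, -1.0]] 0.213 17.3667 [-1.4  0.5  6.7]
[ 0.4174 -0.0749  0.0099]
```

View pics/w12.png

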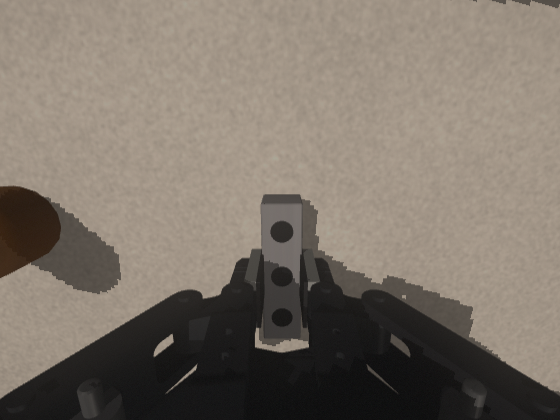

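Request:
{"method": "send_rows", "body": {
  "commands": [
    {"tx":0,"ty":0,"tz":-0.01,"wx":0,"wy":0,"wz":0},
    {"tx":0,"ty":0,"tz":-0.03,"wx":0,"wy":0,"wz":0},
    {"tx":0,"ty":0,"tz":-0.035,"wx":0,"wy":0,"wz":0},
    {"tx":0,"ty":0,"tz":-0.035,"wx":0,"wy":0,"wz":0},
    {"tx":0.006,"ty":-0.005,"tz":-0.03,"wx":0,"wy":0,"wz":0},
    {"tx":0.02,"ty":-0.015,"tz":-0.01,"wx":0,"wy":0,"wz":0},
    {"tx":0.03,"ty":-0.02,"tz":0,"wx":0,"wy":0,"wz":0},
    {"tx":0.03,"ty":-0.02,"tz":0,"wx":0,"wy":0,"wz":0},
    {"tx":0.03,"ty":-0.02,"tz":0,"wx":0,"wy":0,"wz":0},
    {"tx":0.03,"ty":-0.02,"tz":0,"wx":0,"wy":0,"wz":0},
    {"tx":0.03,"ty":-0.02,"tz":0,"wx":0,"wy":0,"wz":0},
    {"tx":0.03,"ty":-0.02,"tz":0,"wx":0,"wy":0,"wz":0}
  ]
}}

```text
time_s: 18.42
position: [0.6148, 0.0792, 0.1593]
eef_rot: [[0.998, 0.062, 0.0], [0.062, -0.998, -0.0], [0.0, 0.0, -1.0]]
contact_force: [0.4, -0.8, -1.0]
opening: 0.209
```

Request:
{"method": "send_rows", "body": {
  "commands": [
    {"tx":0.015,"ty":-0.01,"tz":0.01,"wx":0,"wy":0,"wz":0},
    {"tx":0.005,"ty":-0.005,"tz":0.025,"wx":0,"wy":0,"wz":4.1},
    {"tx":0,"ty":0,"tz":0.035,"wx":0,"wy":0,"wz":0},
    {"tx":0,"ty":0,"tz":0.03,"wx":0,"wy":0,"wz":0},
    {"tx":0,"ty":0,"tz":0,"wx":0,"wy":0,"wz":0},
    {"tx":0,"ty":0,"tz":0,"wx":0,"wy":0,"wz":0},
    {"tx":0,"ty":0,"tz":0,"wx":0,"wy":0,"wz":0}
  ]
}}

```text
time_s: 19.0
position: [0.634, 0.0938, 0.0612]
eef_rot: [[1.0, -0.01, 0.003], [-0.01, -1.0, -0.0], [0.003, 0.0, -1.0]]
contact_force: [0.4, -0.2, -0.7]
opening: 0.208
```

```bash
python3 - <<'E'
from h import *
im,(K,P)=look("w13");s=sense();print(np.round(s["position"],4))
E
```

```text
[0.634  0.0938 0.0612] [[1.0, -0.01, 0.003], [-0.01, -1.0, -0.0], [0.003, 0.0, -1.0]] 0.208 19.0 [ 0.4 -0.2 -0.7]
[0.6342 0.0938 0.0616]
```

View pics/w13.png

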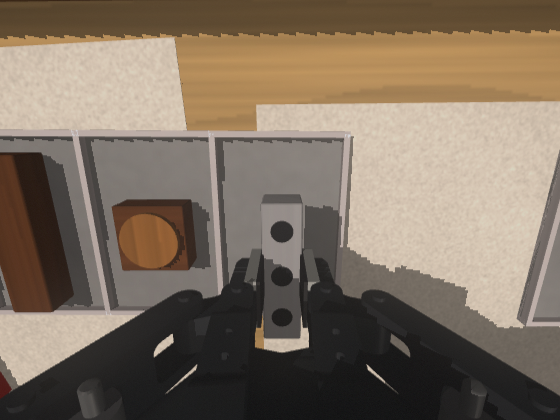

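Request:
{"method": "send_rows", "body": {
  "commands": [
    {"tx":0,"ty":0,"tz":0.02,"wx":0,"wy":0,"wz":0},
    {"tx":0,"ty":0,"tz":0.017,"wx":0,"wy":0,"wz":0},
    {"tx":0,"ty":0,"tz":0.007,"wx":0,"wy":0,"wz":0},
    {"tx":0,"ty":0,"tz":0.003,"wx":0,"wy":0,"wz":0},
    {"tx":0,"ty":0,"tz":0,"wx":0,"wy":0,"wz":0},
    {"tx":0,"ty":0,"tz":0,"wx":0,"wy":0,"wz":0}
  ]
}}

```text
time_s: 19.55
position: [0.6338, 0.0939, 0.014]
eef_rot: [[1.0, -0.01, 0.003], [-0.01, -1.0, -0.0], [0.003, 0.0, -1.0]]
contact_force: [-2.2, -1.0, 4.5]
opening: 0.212
```

Request:
{"method": "send_rows", "body": {
  "commands": [
    {"tx":0,"ty":0,"tz":0,"wx":0,"wy":0,"wz":0},
    {"tx":0,"ty":0,"tz":0,"wx":0,"wy":0,"wz":0},
    {"tx":0,"ty":0,"tz":0,"wx":0,"wy":0,"wz":0},
    {"tx":0,"ty":0,"tz":-0.01,"wx":0,"wy":0,"wz":0},
    {"tx":0,"ty":0,"tz":-0.03,"wx":0,"wy":0,"wz":0},
    {"tx":0,"ty":0,"tz":-0.035,"wx":0,"wy":0,"wz":0},
    {"tx":0,"ty":0,"tz":-0.035,"wx":0,"wy":0,"wz":0},
    {"tx":0,"ty":0,"tz":-0.035,"wx":0,"wy":0,"wz":0},
    {"tx":0,"ty":0,"tz":-0.035,"wx":0,"wy":0,"wz":0},
    {"tx":0,"ty":0,"tz":0,"wx":0,"wy":0,"wz":0}
  ],
  "grip": 0.038
}}

```text
time_s: 20.38
position: [0.6353, 0.094, 0.2006]
eef_rot: [[1.0, -0.01, 0.014], [-0.01, -1.0, -0.0], [0.014, 0.0, -1.0]]
contact_force: [-0.0, 0.5, 0.4]
opening: 0.445
```

```bash
python3 - <<'E'
from h import *
im,(K,P)=look("w14");s=sense();print(np.round(s["position"],4))
K,P=unl("w11");print("tin lid",p2w((15,186),.041,K,P))
K,P=unl("w10");print("tin lid",p2w((67,177),.041,K,P))
E
```

```text
[0.6353 0.094  0.2006] [[1.0, -0.01, 0.014], [-0.01, -1.0, -0.0], [0.014, 0.0, -1.0]] 0.445 20.3833 [-0.   0.5  0.4]
[0.6343 0.094  0.1968]
tin lid [0.41241669 0.20147456 0.041     ]
tin lid [0.41211882 0.20524102 0.041     ]
```

View pics/w14.png

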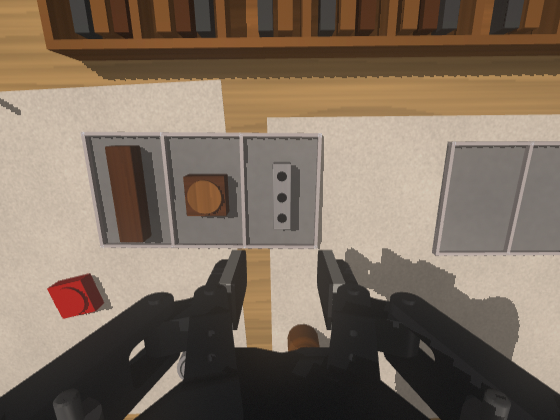

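Request:
{"method": "send_rows", "body": {
  "commands": [
    {"tx":-0.011,"ty":-0.005,"tz":0,"wx":0,"wy":0,"wz":-0.6},
    {"tx":-0.03,"ty":-0.014,"tz":0,"wx":0,"wy":0,"wz":0},
    {"tx":-0.03,"ty":-0.014,"tz":0,"wx":0,"wy":0,"wz":0},
    {"tx":-0.03,"ty":-0.014,"tz":0,"wx":0,"wy":0,"wz":0},
    {"tx":-0.03,"ty":-0.014,"tz":0,"wx":0,"wy":0,"wz":0},
    {"tx":-0.03,"ty":-0.014,"tz":0,"wx":0,"wy":0,"wz":0},
    {"tx":-0.03,"ty":-0.014,"tz":0,"wx":0,"wy":0,"wz":0},
    {"tx":-0.03,"ty":-0.014,"tz":0,"wx":0,"wy":0,"wz":0},
    {"tx":-0.002,"ty":-0.006,"tz":0,"wx":0,"wy":0,"wz":-6},
    {"tx":0,"ty":0,"tz":0,"wx":0,"wy":0,"wz":-7},
    {"tx":0,"ty":0,"tz":0,"wx":0,"wy":0,"wz":-7},
    {"tx":0,"ty":0,"tz":0,"wx":0,"wy":0,"wz":-7}
  ],
  "grip": 0.08
}}

```text
time_s: 21.43
position: [0.4093, 0.2031, 0.1914]
eef_rot: [[0.888, 0.46, -0.001], [0.46, -0.888, -0.0], [-0.001, -0.0, -1.0]]
contact_force: [-0.0, 0.8, -0.4]
opening: 0.935
```

Request:
{"method": "send_rows", "body": {
  "commands": [
    {"tx":0,"ty":0,"tz":0,"wx":0,"wy":0,"wz":-7},
    {"tx":0,"ty":0,"tz":0,"wx":0,"wy":0,"wz":-7},
    {"tx":0,"ty":0,"tz":0,"wx":0,"wy":0,"wz":-7},
    {"tx":0,"ty":0,"tz":0,"wx":0,"wy":0,"wz":-7},
    {"tx":0,"ty":0,"tz":0,"wx":0,"wy":0,"wz":-7},
    {"tx":0,"ty":0,"tz":0,"wx":0,"wy":0,"wz":-7},
    {"tx":0,"ty":0,"tz":0,"wx":0,"wy":0,"wz":-7},
    {"tx":0,"ty":0,"tz":0,"wx":0,"wy":0,"wz":-7},
    {"tx":0,"ty":0,"tz":0,"wx":0,"wy":0,"wz":-7},
    {"tx":0,"ty":0,"tz":0,"wx":0,"wy":0,"wz":0},
    {"tx":0,"ty":0,"tz":0,"wx":0,"wy":0,"wz":0},
    {"tx":0,"ty":0,"tz":0,"wx":0,"wy":0,"wz":0}
  ]
}}

```text
time_s: 22.43
position: [0.4098, 0.2029, 0.1916]
eef_rot: [[0.003, 1.0, -0.001], [1.0, -0.003, -0.0], [-0.0, -0.001, -1.0]]
contact_force: [-0.2, 1.0, 0.3]
opening: 0.932
```

```bash
python3 - <<'E'
from h import *
im,(K,P)=look("w15");s=sense();print(np.round(s["position"],4))
g=cv2.medianBlur(cv2.cvtColor(im,cv2.COLOR_BGR2GRAY),3)
E
```

```text
[0.4098 0.2029 0.1916] [[0.003, 1.0, -0.001], [1.0, -0.003, -0.0], [-0.0, -0.001, -1.0]] 0.932 22.4333 [-0.2  1.   0.3]
[0.4098 0.2029 0.1916]
```

View pics/w15.png

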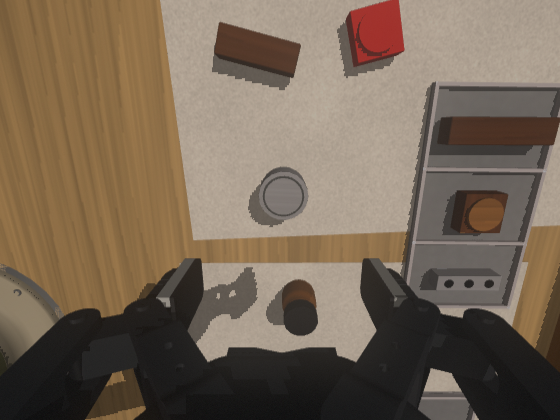

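```bash
python3 - <<'E'
from h import *
K,P=unl("w15");print(p2w((284,196),.041,K,P),"bottle",p2w((300,316),.07,K,P))
E
```

```text
[0.41282877 0.20570797 0.041     ] bottle [0.42945021 0.08226438 0.07      ]
```

Request:
{"method": "send_rows", "body": {
  "commands": [
    {"tx":0.003,"ty":0.003,"tz":0.02,"wx":0,"wy":0,"wz":0},
    {"tx":0,"ty":0,"tz":0.035,"wx":0,"wy":0,"wz":0},
    {"tx":0,"ty":0,"tz":0.035,"wx":0,"wy":0,"wz":0},
    {"tx":0,"ty":0,"tz":0.035,"wx":0,"wy":0,"wz":0},
    {"tx":0,"ty":0,"tz":0.03,"wx":0,"wy":0,"wz":0},
    {"tx":0,"ty":0,"tz":0.015,"wx":0,"wy":0,"wz":0},
    {"tx":0,"ty":0,"tz":0.007,"wx":0,"wy":0,"wz":0},
    {"tx":0,"ty":0,"tz":0,"wx":0,"wy":0,"wz":0},
    {"tx":0,"ty":0,"tz":0,"wx":0,"wy":0,"wz":0}
  ]
}}

```text
time_s: 23.23
position: [0.4134, 0.2061, 0.0154]
eef_rot: [[0.0, 1.0, 0.001], [1.0, -0.0, 0.0], [0.0, 0.001, -1.0]]
contact_force: [0.4, -0.6, 0.2]
opening: 0.936
```

Request:
{"method": "send_rows", "body": {
  "commands": [
    {"tx":0,"ty":0,"tz":0,"wx":0,"wy":0,"wz":0},
    {"tx":0,"ty":0,"tz":0,"wx":0,"wy":0,"wz":0},
    {"tx":0,"ty":0,"tz":0,"wx":0,"wy":0,"wz":0},
    {"tx":0,"ty":0,"tz":0,"wx":0,"wy":0,"wz":0},
    {"tx":0,"ty":0,"tz":0,"wx":0,"wy":0,"wz":0}
  ],
  "grip": 0.0,
  "squeeze": 60
}}

```text
time_s: 23.65
position: [0.4134, 0.2061, 0.0162]
eef_rot: [[-0.0, 1.0, 0.002], [1.0, 0.0, 0.0], [0.0, 0.002, -1.0]]
contact_force: [-1.4, -0.8, 11.1]
opening: 0.591
```

```bash
python3 - <<'E'
from h import *
im,(K,P)=look("w16");s=sense();print(np.round(s["position"],4))
E
```

```text
[0.4134 0.2061 0.0162] [[-0.0, 1.0, 0.002], [1.0, 0.0, 0.0], [0.0, 0.002, -1.0]] 0.591 23.65 [-1.4 -0.8 11.1]
[0.4134 0.2061 0.0162]
```

View pics/w16.png

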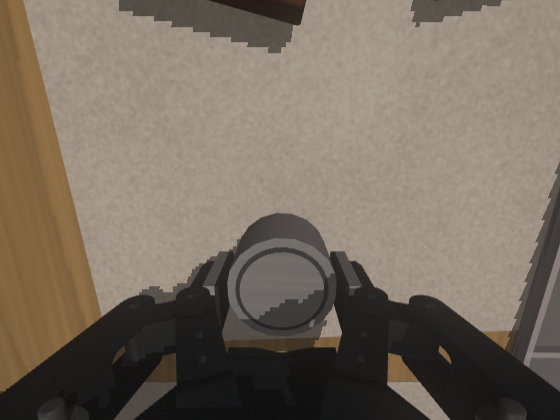

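Request:
{"method": "send_rows", "body": {
  "commands": [
    {"tx":0,"ty":0,"tz":-0.01,"wx":0,"wy":0,"wz":0},
    {"tx":0,"ty":0,"tz":-0.03,"wx":0,"wy":0,"wz":0},
    {"tx":0,"ty":0,"tz":-0.035,"wx":0,"wy":0,"wz":0},
    {"tx":0,"ty":0,"tz":-0.035,"wx":0,"wy":0,"wz":0},
    {"tx":-0.006,"ty":0.003,"tz":-0.035,"wx":0,"wy":0,"wz":0},
    {"tx":-0.018,"ty":0.01,"tz":-0.03,"wx":0,"wy":0,"wz":0},
    {"tx":-0.03,"ty":0.016,"tz":-0.015,"wx":0,"wy":0,"wz":0},
    {"tx":-0.03,"ty":0.016,"tz":0,"wx":0,"wy":0,"wz":0},
    {"tx":-0.03,"ty":0.016,"tz":0,"wx":0,"wy":0,"wz":0},
    {"tx":-0.03,"ty":0.016,"tz":0,"wx":0,"wy":0,"wz":0},
    {"tx":-0.03,"ty":0.016,"tz":0,"wx":0,"wy":0,"wz":0},
    {"tx":-0.03,"ty":0.016,"tz":0,"wx":0,"wy":0,"wz":0}
  ]
}}

```text
time_s: 24.7
position: [0.5223, 0.0004, 0.2053]
eef_rot: [[-0.0, 1.0, 0.001], [1.0, 0.0, -0.0], [-0.0, 0.001, -1.0]]
contact_force: [1.3, 0.8, -1.8]
opening: 0.587
```

Request:
{"method": "send_rows", "body": {
  "commands": [
    {"tx":-0.03,"ty":0.016,"tz":0,"wx":0,"wy":0,"wz":0},
    {"tx":-0.03,"ty":0.016,"tz":0,"wx":0,"wy":0,"wz":0},
    {"tx":-0.03,"ty":0.016,"tz":0,"wx":0,"wy":0,"wz":0},
    {"tx":-0.03,"ty":0.016,"tz":0,"wx":0,"wy":0,"wz":0},
    {"tx":-0.03,"ty":0.016,"tz":0,"wx":0,"wy":0,"wz":0},
    {"tx":-0.025,"ty":0.013,"tz":0,"wx":0,"wy":0,"wz":0},
    {"tx":-0.012,"ty":0.005,"tz":0,"wx":0,"wy":0,"wz":0},
    {"tx":0,"ty":0,"tz":0,"wx":0,"wy":0,"wz":0},
    {"tx":0,"ty":0,"tz":0,"wx":0,"wy":0,"wz":0},
    {"tx":0,"ty":0,"tz":0,"wx":0,"wy":0,"wz":0}
  ]
}}

```text
time_s: 25.53
position: [0.6197, -0.184, 0.2051]
eef_rot: [[-0.001, 1.0, -0.0], [1.0, 0.001, 0.0], [0.0, -0.0, -1.0]]
contact_force: [-0.5, -0.9, -2.6]
opening: 0.587
```

```bash
python3 - <<'E'
from h import *
K,P=unl("w16");d=np.load("/tmp/w16.npz");print(d["R"].T@(p2w((282.5,287),.041,K,P)-d["p"]))
im,(K,P)=look("w17");s=sense();print(np.round(s["position"],4))
E
```

```text
[ 0.00113522  0.0009431  -0.02478282]
[ 0.6197 -0.184   0.2051] [[-0.001, 1.0, -0.0], [1.0, 0.001, 0.0], [0.0, -0.0, -1.0]] 0.587 25.5333 [-0.5 -0.9 -2.6]
[ 0.6197 -0.1838  0.2052]
```

View pics/w17.png

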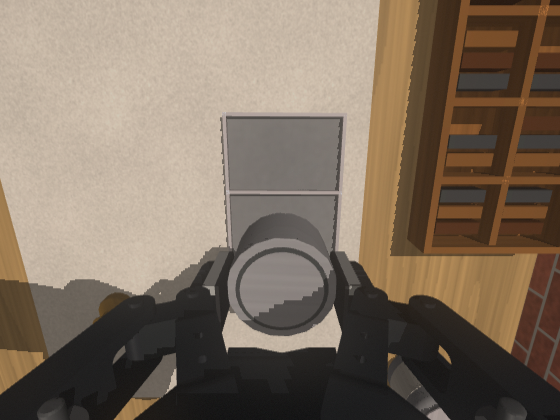

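```bash
python3 - <<'E'
from h import *
K,P=unl("w17")
for q in [(222,114),(346,114),(226,192),(342,192)]: print(q,np.round(p2w(q,.01,K,P),4))
im=cv2.imread("pics/w17.png");cv2.imwrite("pics/w17c.png",cv2.resize(im[90:230,200:370],None,fx=4.5,fy=4.2,interpolation=cv2.INTER_CUBIC))
E
```

```text
(222, 114) [ 0.5545 -0.0988  0.01  ]
(346, 114) [ 0.6912 -0.0987  0.01  ]
(226, 192) [ 0.5543 -0.1867  0.01  ]
(342, 192) [ 0.692  -0.1865  0.01  ]
```

View pics/w17c.png

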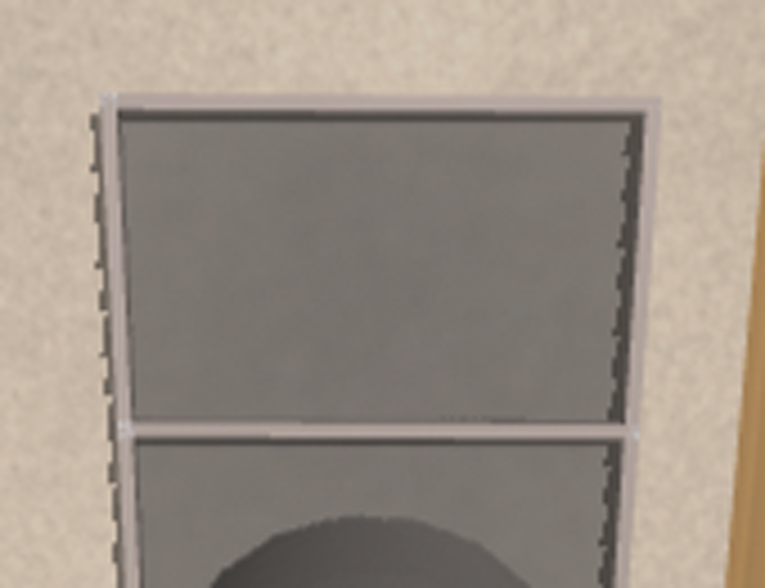

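Request:
{"method": "send_rows", "body": {
  "commands": [
    {"tx":0.015,"ty":0.002,"tz":0.01,"wx":0,"wy":0,"wz":0},
    {"tx":0.02,"ty":0,"tz":0.03,"wx":0,"wy":0,"wz":0},
    {"tx":0.005,"ty":0,"tz":0.035,"wx":0,"wy":0,"wz":0},
    {"tx":0,"ty":0,"tz":0.035,"wx":0,"wy":0,"wz":0},
    {"tx":0,"ty":0,"tz":0.035,"wx":0,"wy":0,"wz":0},
    {"tx":0,"ty":0,"tz":0.005,"wx":0,"wy":0,"wz":0},
    {"tx":0,"ty":0,"tz":0,"wx":0,"wy":0,"wz":0},
    {"tx":0,"ty":0,"tz":0,"wx":0,"wy":0,"wz":0}
  ]
}}

```text
time_s: 26.25
position: [0.623, -0.1449, 0.0569]
eef_rot: [[-0.001, 1.0, 0.003], [1.0, 0.001, -0.001], [-0.001, 0.003, -1.0]]
contact_force: [-0.7, -0.3, -2.0]
opening: 0.588
```

Request:
{"method": "send_rows", "body": {
  "commands": [
    {"tx":0,"ty":0,"tz":0.015,"wx":0,"wy":0,"wz":0},
    {"tx":0,"ty":0,"tz":0.01,"wx":0,"wy":0,"wz":0},
    {"tx":0,"ty":0,"tz":0.006,"wx":0,"wy":0,"wz":0},
    {"tx":0,"ty":0,"tz":0.003,"wx":0,"wy":0,"wz":0},
    {"tx":0,"ty":0,"tz":0,"wx":0,"wy":0,"wz":0},
    {"tx":0,"ty":0,"tz":0,"wx":0,"wy":0,"wz":0}
  ]
}}

```text
time_s: 26.75
position: [0.6224, -0.1451, 0.0215]
eef_rot: [[-0.0, 1.0, 0.001], [1.0, 0.0, -0.0], [-0.0, 0.001, -1.0]]
contact_force: [-0.4, -0.4, -1.3]
opening: 0.585
```

```bash
python3 - <<'E'
from h import *
im,(K,P)=look("w18");s=sense();print(np.round(s["position"],4))
E
```

```text
[ 0.6224 -0.1451  0.0215] [[-0.0, 1.0, 0.001], [1.0, 0.0, -0.0], [-0.0, 0.001, -1.0]] 0.585 26.75 [-0.4 -0.4 -1.3]
[ 0.6224 -0.1451  0.0216]
```

View pics/w18.png

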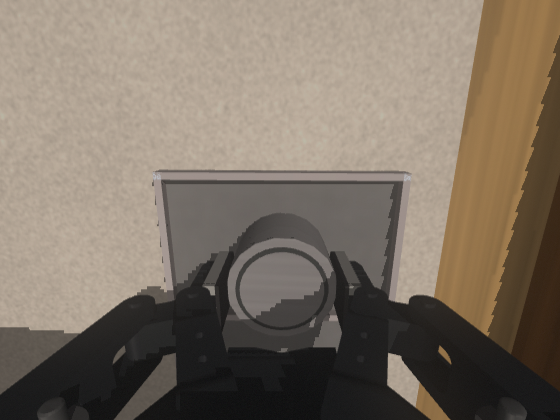

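Request:
{"method": "send_rows", "body": {
  "commands": [
    {"tx":0,"ty":0,"tz":0.001,"wx":0,"wy":0,"wz":0},
    {"tx":0,"ty":0,"tz":0,"wx":0,"wy":0,"wz":0}
  ]
}}

```text
time_s: 26.97
position: [0.6224, -0.1451, 0.0203]
eef_rot: [[-0.0, 1.0, 0.001], [1.0, 0.0, -0.0], [-0.0, 0.001, -1.0]]
contact_force: [1.1, -1.2, -0.3]
opening: 0.593
```

Request:
{"method": "send_rows", "body": {
  "commands": [
    {"tx":0,"ty":0,"tz":0,"wx":0,"wy":0,"wz":0},
    {"tx":0,"ty":0,"tz":0,"wx":0,"wy":0,"wz":0},
    {"tx":0,"ty":0,"tz":0,"wx":0,"wy":0,"wz":0},
    {"tx":0,"ty":0,"tz":-0.01,"wx":0,"wy":0,"wz":0},
    {"tx":0,"ty":0,"tz":-0.03,"wx":0,"wy":0,"wz":0},
    {"tx":0,"ty":0,"tz":-0.035,"wx":0,"wy":0,"wz":0},
    {"tx":0,"ty":0,"tz":-0.035,"wx":0,"wy":0,"wz":0},
    {"tx":0,"ty":0,"tz":-0.035,"wx":0,"wy":0,"wz":0},
    {"tx":0,"ty":0,"tz":-0.035,"wx":0,"wy":0,"wz":0},
    {"tx":0,"ty":0,"tz":0,"wx":0,"wy":0,"wz":0},
    {"tx":0,"ty":0,"tz":0,"wx":0,"wy":0,"wz":0}
  ],
  "grip": 0.072
}}

```text
time_s: 27.88
position: [0.6226, -0.1451, 0.2027]
eef_rot: [[-0.0, 1.0, 0.005], [1.0, 0.0, -0.002], [-0.002, 0.005, -1.0]]
contact_force: [0.1, 0.3, -0.7]
opening: 0.843
```

```bash
python3 - <<'E'
from h import *
im,(K,P)=look("w19");s=sense();print(np.round(s["position"],4))
K,P=unl("w1");im=cv2.imread("pics/w1.png")
cv2.imwrite("pics/w1c.png",cv2.resize(im[100:180,470:560],None,fx=6,fy=6,interpolation=cv2.INTER_CUBIC))
E
```

```text
[ 0.6226 -0.1451  0.2027] [[-0.0, 1.0, 0.005], [1.0, 0.0, -0.002], [-0.002, 0.005, -1.0]] 0.843 27.8833 [ 0.1  0.3 -0.7]
[ 0.6219 -0.1449  0.2005]
```

View pics/w19.png

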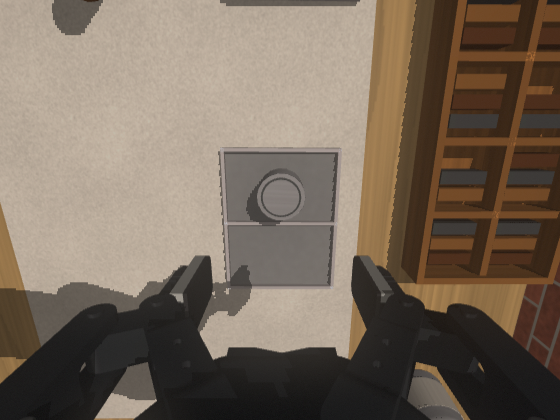

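View pics/w1c.png

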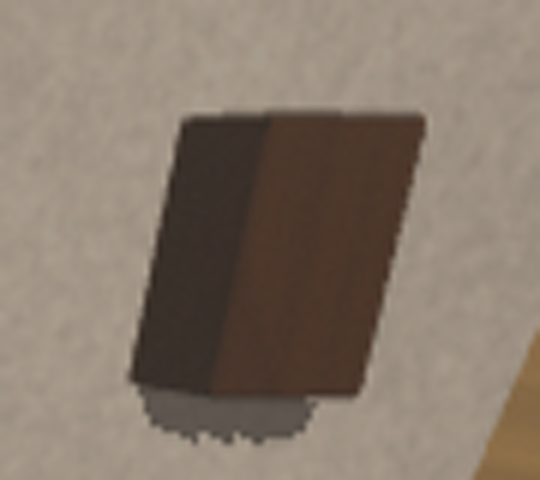

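```bash
python3 - <<'E'
from h import *
K,P=unl("w1");g=lambda q:(q[0]/6+470,q[1]/6+100)
c,a,r=fitrect([p2w(g(p),.023,K,P) for p in [(268,118),(425,117),(210,395),(360,395)]],.05,.028);print(c,a,r)
s=sense();print(c-s["position"][:2],np.round(s["joint_positions"],1))
E
```

```text
[ 0.51323059 -0.44525029] 10.214797927491423 [[-0.8, -0.4], [-0.8, 0.1], [0.9, -0.1], [0.7, 0.4]]
[-0.10870266 -0.30039098] [-23.7  32.   62.   -0.   85.9 -23.7]
```

Request:
{"method": "send_rows", "body": {
  "commands": [
    {"tx":-0.012,"ty":-0.004,"tz":0,"wx":0,"wy":0,"wz":0},
    {"tx":-0.03,"ty":-0.011,"tz":0,"wx":0,"wy":0,"wz":0},
    {"tx":-0.032,"ty":-0.012,"tz":0,"wx":0,"wy":0,"wz":0},
    {"tx":-0.032,"ty":-0.012,"tz":0,"wx":0,"wy":0,"wz":0},
    {"tx":-0.032,"ty":-0.012,"tz":0,"wx":0,"wy":0,"wz":0},
    {"tx":-0.032,"ty":-0.012,"tz":0,"wx":0,"wy":0,"wz":0},
    {"tx":-0.032,"ty":-0.012,"tz":0,"wx":0,"wy":0,"wz":0},
    {"tx":-0.032,"ty":-0.012,"tz":0,"wx":0,"wy":0,"wz":0},
    {"tx":-0.032,"ty":-0.012,"tz":0,"wx":0,"wy":0,"wz":0},
    {"tx":-0.024,"ty":-0.008,"tz":0,"wx":0,"wy":0,"wz":0},
    {"tx":-0.01,"ty":-0.002,"tz":0,"wx":0,"wy":0,"wz":3},
    {"tx":0,"ty":0,"tz":0,"wx":0,"wy":0,"wz":7}
  ],
  "grip": 0.05
}}

```text
time_s: 28.93
position: [0.5108, -0.4482, 0.1975]
eef_rot: [[0.179, 0.984, -0.003], [0.984, -0.179, 0.002], [0.002, -0.003, -1.0]]
contact_force: [0.0, 0.3, 0.1]
opening: 0.586
```

Request:
{"method": "send_rows", "body": {
  "commands": [
    {"tx":0,"ty":0,"tz":0,"wx":0,"wy":0,"wz":7},
    {"tx":0,"ty":0,"tz":0,"wx":0,"wy":0,"wz":7},
    {"tx":0,"ty":0,"tz":0,"wx":0,"wy":0,"wz":7},
    {"tx":0,"ty":0,"tz":0,"wx":0,"wy":0,"wz":7},
    {"tx":0,"ty":0,"tz":0,"wx":0,"wy":0,"wz":7},
    {"tx":0,"ty":0,"tz":0,"wx":0,"wy":0,"wz":7},
    {"tx":0,"ty":0,"tz":0,"wx":0,"wy":0,"wz":7},
    {"tx":0,"ty":0,"tz":0,"wx":0,"wy":0,"wz":7},
    {"tx":0,"ty":0,"tz":0,"wx":0,"wy":0,"wz":7},
    {"tx":0,"ty":0,"tz":0,"wx":0,"wy":0,"wz":7},
    {"tx":0,"ty":0,"tz":0,"wx":0,"wy":0,"wz":0},
    {"tx":0,"ty":0,"tz":0,"wx":0,"wy":0,"wz":0}
  ]
}}

```text
time_s: 29.93
position: [0.5125, -0.4453, 0.1986]
eef_rot: [[0.984, 0.177, -0.002], [0.177, -0.984, 0.002], [-0.001, -0.002, -1.0]]
contact_force: [-0.4, 0.1, -0.3]
opening: 0.587
```

```bash
python3 - <<'E'
from h import *
im,(K,P)=look("w20");s=sense();print(np.round(s["position"],4))
seg(im,(282,195),K,P,.023)
E
```

```text
[ 0.5125 -0.4453  0.1986] [[0.984, 0.177, -0.002], [0.177, -0.984, 0.002], [-0.001, -0.002, -1.0]] 0.587 29.9333 [-0.4  0.1 -0.3]
[ 0.5126 -0.4453  0.1989]
px (270, 168, 25, 46) centre 0.5152 -0.445 size 51.3 26.9 ang(of first side) 10.2
```

View pics/w20.png

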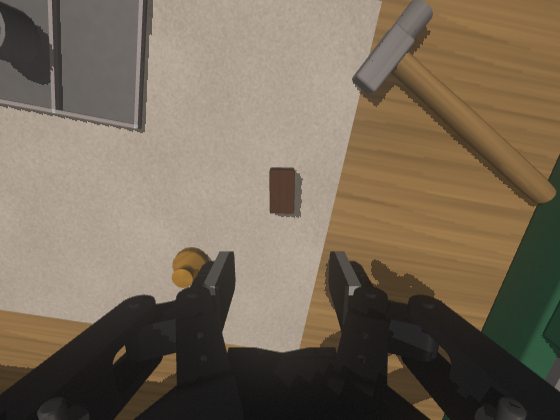

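Request:
{"method": "send_rows", "body": {
  "commands": [
    {"tx":0.002,"ty":0,"tz":0.025,"wx":0,"wy":0,"wz":0},
    {"tx":0,"ty":0,"tz":0.035,"wx":0,"wy":0,"wz":0},
    {"tx":0,"ty":0,"tz":0.035,"wx":0,"wy":0,"wz":0},
    {"tx":0,"ty":0,"tz":0.035,"wx":0,"wy":0,"wz":0},
    {"tx":0,"ty":0,"tz":0.035,"wx":0,"wy":0,"wz":0},
    {"tx":0,"ty":0,"tz":0.017,"wx":0,"wy":0,"wz":0},
    {"tx":0,"ty":0,"tz":0.008,"wx":0,"wy":0,"wz":0},
    {"tx":0,"ty":0,"tz":0,"wx":0,"wy":0,"wz":0},
    {"tx":0,"ty":0,"tz":0,"wx":0,"wy":0,"wz":0}
  ]
}}

```text
time_s: 30.73
position: [0.5154, -0.4452, 0.0107]
eef_rot: [[0.985, 0.175, 0.001], [0.175, -0.985, -0.001], [0.001, 0.001, -1.0]]
contact_force: [0.3, 0.6, 0.7]
opening: 0.589
```

Request:
{"method": "send_rows", "body": {
  "commands": [
    {"tx":0,"ty":0,"tz":0,"wx":0,"wy":0,"wz":0},
    {"tx":0,"ty":0,"tz":0,"wx":0,"wy":0,"wz":0},
    {"tx":0,"ty":0,"tz":0,"wx":0,"wy":0,"wz":0},
    {"tx":0,"ty":0,"tz":0,"wx":0,"wy":0,"wz":0},
    {"tx":0,"ty":0,"tz":0,"wx":0,"wy":0,"wz":0}
  ],
  "grip": 0.0
}}

```text
time_s: 31.15
position: [0.5158, -0.4454, 0.012]
eef_rot: [[0.985, 0.174, 0.002], [0.174, -0.985, -0.003], [0.002, 0.003, -1.0]]
contact_force: [-0.4, 0.4, 6.6]
opening: 0.309
```

```bash
python3 - <<'E'
from h import *
im,(K,P)=look("w21");s=sense();print(np.round(s["position"],4))
E
```

```text
[ 0.5158 -0.4454  0.012 ] [[0.985, 0.174, 0.002], [0.174, -0.985, -0.003], [0.002, 0.003, -1.0]] 0.309 31.15 [-0.4  0.4  6.6]
[ 0.5158 -0.4454  0.012 ]
```

View pics/w21.png

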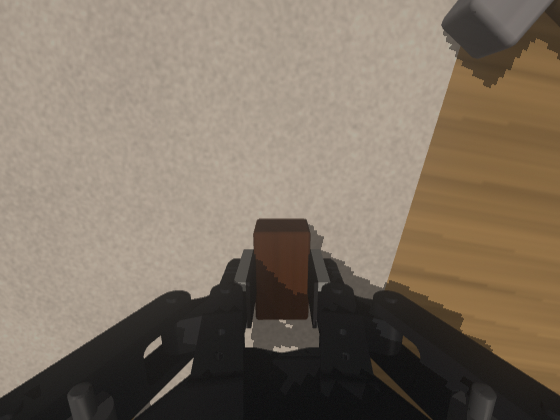

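Request:
{"method": "send_rows", "body": {
  "commands": [
    {"tx":0,"ty":0,"tz":-0.01,"wx":0,"wy":0,"wz":0},
    {"tx":0,"ty":0,"tz":-0.03,"wx":0,"wy":0,"wz":0},
    {"tx":0,"ty":0,"tz":-0.035,"wx":0,"wy":0,"wz":0},
    {"tx":0.004,"ty":-0.006,"tz":-0.03,"wx":0,"wy":0,"wz":0},
    {"tx":0.012,"ty":-0.018,"tz":-0.025,"wx":0,"wy":0,"wz":0},
    {"tx":0.02,"ty":-0.027,"tz":-0.01,"wx":0,"wy":0,"wz":0},
    {"tx":0.02,"ty":-0.027,"tz":0,"wx":0,"wy":0,"wz":0},
    {"tx":0.02,"ty":-0.027,"tz":0,"wx":0,"wy":0,"wz":0},
    {"tx":0.02,"ty":-0.027,"tz":0,"wx":0,"wy":0,"wz":0},
    {"tx":0.02,"ty":-0.027,"tz":0,"wx":0,"wy":0,"wz":0},
    {"tx":0.019,"ty":-0.024,"tz":0,"wx":0,"wy":0,"wz":0},
    {"tx":0.0075,"ty":-0.0096,"tz":0,"wx":0,"wy":0,"wz":3.5}
  ]
}}

```text
time_s: 32.2
position: [0.6234, -0.2263, 0.1511]
eef_rot: [[0.993, 0.117, 0.001], [0.117, -0.993, 0.0], [0.001, -0.0, -1.0]]
contact_force: [-0.7, 0.3, -0.2]
opening: 0.305
```

Request:
{"method": "send_rows", "body": {
  "commands": [
    {"tx":0,"ty":0,"tz":0.01,"wx":0,"wy":0,"wz":7},
    {"tx":0,"ty":0,"tz":0.03,"wx":0,"wy":0,"wz":0},
    {"tx":0,"ty":0,"tz":0.035,"wx":0,"wy":0,"wz":0},
    {"tx":0,"ty":0,"tz":0.015,"wx":0,"wy":0,"wz":0},
    {"tx":0,"ty":0,"tz":0,"wx":0,"wy":0,"wz":0},
    {"tx":0,"ty":0,"tz":0,"wx":0,"wy":0,"wz":0},
    {"tx":0,"ty":0,"tz":0,"wx":0,"wy":0,"wz":0}
  ]
}}

```text
time_s: 32.78
position: [0.6228, -0.2307, 0.062]
eef_rot: [[1.0, -0.008, 0.003], [-0.008, -1.0, -0.002], [0.003, 0.002, -1.0]]
contact_force: [0.2, 0.1, 0.6]
opening: 0.305
```

```bash
python3 - <<'E'
from h import *
im,(K,P)=look("w22");s=sense();print(np.round(s["position"],4))
K,P=unl("w22")
E
```

```text
[ 0.6228 -0.2307  0.062 ] [[1.0, -0.008, 0.003], [-0.008, -1.0, -0.002], [0.003, 0.002, -1.0]] 0.305 32.7833 [0.2 0.1 0.6]
[ 0.6228 -0.2307  0.0622]
```

View pics/w22.png

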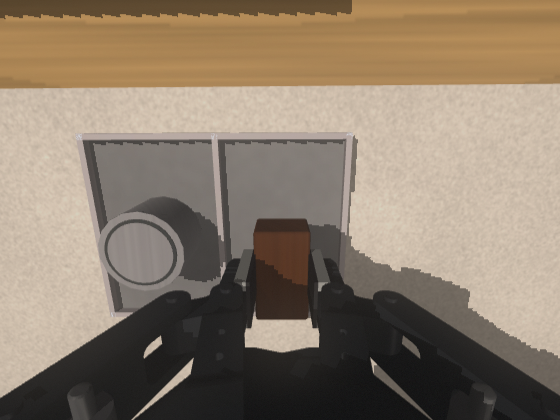

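Request:
{"method": "send_rows", "body": {
  "commands": [
    {"tx":0,"ty":0,"tz":0.02,"wx":0,"wy":0,"wz":0},
    {"tx":0,"ty":0,"tz":0.016,"wx":0,"wy":0,"wz":0},
    {"tx":0,"ty":0,"tz":0.007,"wx":0,"wy":0,"wz":0},
    {"tx":0,"ty":0,"tz":0.003,"wx":0,"wy":0,"wz":0},
    {"tx":0,"ty":0,"tz":0,"wx":0,"wy":0,"wz":0},
    {"tx":0,"ty":0,"tz":0,"wx":0,"wy":0,"wz":0}
  ]
}}

```text
time_s: 33.33
position: [0.6225, -0.2305, 0.0159]
eef_rot: [[1.0, -0.008, 0.002], [-0.008, -1.0, -0.001], [0.002, 0.001, -1.0]]
contact_force: [-3.4, 1.5, 6.5]
opening: 0.304
```

Request:
{"method": "send_rows", "body": {
  "commands": [
    {"tx":0,"ty":0,"tz":0,"wx":0,"wy":0,"wz":0},
    {"tx":0,"ty":0,"tz":0,"wx":0,"wy":0,"wz":0},
    {"tx":0,"ty":0,"tz":0,"wx":0,"wy":0,"wz":0},
    {"tx":0,"ty":0,"tz":-0.01,"wx":0,"wy":0,"wz":0},
    {"tx":0,"ty":0,"tz":-0.03,"wx":0,"wy":0,"wz":0},
    {"tx":0,"ty":0,"tz":-0.035,"wx":0,"wy":0,"wz":0},
    {"tx":0,"ty":0,"tz":-0.035,"wx":0,"wy":0,"wz":0},
    {"tx":-0.01,"ty":0,"tz":-0.035,"wx":0,"wy":0,"wz":0},
    {"tx":-0.02,"ty":0,"tz":-0.035,"wx":0,"wy":0,"wz":0},
    {"tx":-0.02,"ty":0,"tz":0,"wx":0,"wy":0,"wz":0},
    {"tx":0,"ty":0,"tz":0,"wx":0,"wy":0,"wz":0},
    {"tx":0,"ty":0,"tz":0,"wx":0,"wy":0,"wz":0}
  ],
  "grip": 0.044
}}

```text
time_s: 34.33
position: [0.5716, -0.2298, 0.1949]
eef_rot: [[1.0, -0.009, 0.001], [-0.009, -1.0, -0.0], [0.001, 0.0, -1.0]]
contact_force: [-0.7, -0.3, -0.7]
opening: 0.51
```

```bash
python3 - <<'E'
from h import *
im,(K,P)=look("w23")
t=get_image("top");cv2.imwrite("pics/top2.png",cv2.resize(t[110:290,60:500],None,fx=1.8,fy=1.8,interpolation=cv2.INTER_CUBIC))
E
```

```text
[ 0.5716 -0.2298  0.1949] [[1.0, -0.009, 0.001], [-0.009, -1.0, -0.0], [0.001, 0.0, -1.0]] 0.51 34.3333 [-0.7 -0.3 -0.7]
```

View pics/w23.png

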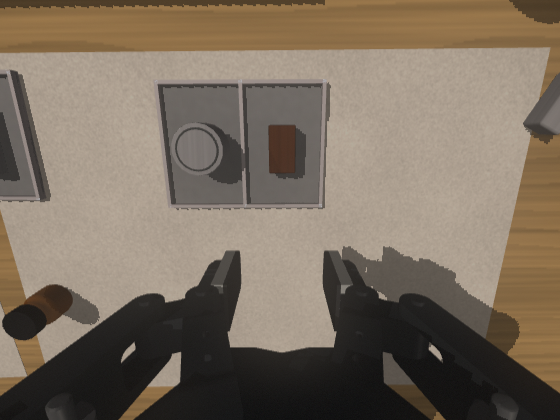

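View pics/top2.png

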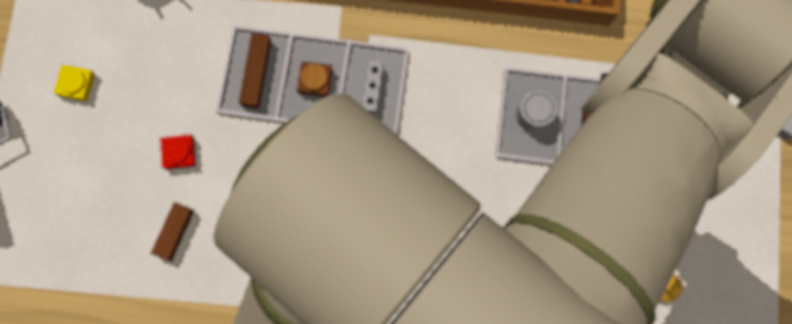

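```bash
python3 - <<'E'
from h import *
def rel(c,a,p):
    a=np.radians(a);R=np.array([[np.cos(a),-np.sin(a)],[np.sin(a),np.cos(a)]]);return np.round((R.T@(np.array(p[:2])-c))*1000,1)
K,P=unl("w23");im=cv2.imread("pics/w23.png")
c,a,r=fitrect([p2w(p,.01,K,P) for p in [(156,81),(326,80),(168,208),(324,208)]],.138,.18);print(c,a,r)
seg(im,(282,150),K,P,.027)
print("tin",rel(c,a,p2w((196,149),.045,K,P)),"bar",rel(c,a,p2w((282,149),.027,K,P)))
K,P=unl("w14");im=cv2.imread("pics/w14.png")
c,a,r=fitrect([p2w(p,.01,K,P) for p in [(84,134),(322,134),(101,247),(319,247)]],.138,.268);print(c,a,r)
print("lock",rel(c,a,p2w((282,197.5),.025,K,P)),"orn",rel(c,a,p2w((204,197),.028,K,P)),"long",rel(c,a,p2w((127.5,193),.027,K,P)))
print("holes",p2w((282,177),.025,K,P),p2w((282,218),.025,K,P))
E
```

```text
[ 0.62141787 -0.18828169] -0.32643556118429773 [[-0.5, -1.7], [-0.1, 1.8], [0.6, 1.2], [0.1, -1.3]]
px (269, 126, 27, 48) centre 0.6202 -0.2307 size 27.7 48.3 ang(of first side) 89.5
tin [ 1.6 42.5] bar [  0.1 -42.4]
[0.63547191 0.18200067] -0.6425199917976558 [[-1.8, -2.1], [-1.3, 1.2], [1.3, 1.2], [1.8, -0.3]]
lock [ -1.3 -88.5] orn [-0.2 -1.5] long [ 4.  83.6]
holes [0.65636546 0.09335102 0.025     ] [0.60912413 0.0937871  0.025     ]
```

```bash
python3 -c "
from rig import *
print(hand_in(), sense()['time_s'])"
```

```text
the job is handed in; nothing more can be done
the job is handed in; nothing more can be done
```

I made up both kits in the order asked and handed the job in at about 34 s of the 126 s allowed. The gripper was open and held clear above the trays.

- **Placed:** The long bar, the disc block and the steel lock-up bar are left, middle and right in the three-compartment tray. The ink tin and the shortest bar are left and right in the two-compartment tray.
- **Centring:** The last wrist-camera checks put every thing flat and within about 2.5 mm of its compartment's centre.
- **One disagreement:** A later, more oblique view of the long bar read 4 mm off in both directions. The closer view just after placing had it 0.5–2.5 mm off, and I trusted that one.
- **Tray positions:** The overhead camera's tray positions differed from the wrist camera's by 5–6 mm, so I used the wrist camera's.
- **Left alone:** The middle-length bar and the red and yellow look-alikes were not touched; the last overhead picture shows them apparently where they lay.
- **Forces:** Forces on the tool read at the end of each move stayed at about 11 N or less.

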